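Pack a dismantled amplifier's parts into the service tray, tall heat sink last

TASK

Pack the dismantled amplifier's parts in the black tray, setting each one down gently, not dropping it: first the heavy transformer upright on the floor of the ledged bay, then the circuit board flat on the ledges above it, and the tall heat sink last, stood on end in the other bay where it would have been in the way of the rest. Then slide the yellow keeper up until the heat sink is held snug between it and the partition, without ramming it, and leave the other things on the bench alone.

Things in the scene. Friction and masses are not known exactly. Their poses are not given: they have to be found in the camera images.
- tray: black open tray fixed to the bench, outside 116 (x) x 270 (y) x 66 mm high (z), walls 5, floor 4 mm; origin at the centre of its underside. A grey partition 66 mm high crosses it at y 0 to +5 mm. -y side: ledged bay, with ledges along both long walls. +y side: tall bay, inside x -53 to +53, y +5 to +130 mm, floor at z 4 mm, in which the yellow keeper slides along y.
- board_bay (a point): middle of the ledged bay at the height of the ledge tops (tray x 0, y -65, z 58 mm); axes as the tray's. The bay's inside is 106 (x) x 130 mm (y) above the ledges; each ledge is 12 mm wide, so the well between them is 82 (x) x 130 mm (y), its floor 54 mm below this point.
- tall_bay (a point): on the floor of the tall bay where the middle of the heat sink's foot is when it stands against the partition (tray x 0, y +25, z 4 mm); axes as the tray's
- keeper (a joint): travel of the yellow keeper in m: 0 = fully open, its face then at tray y +105 mm; grows to at most 0.068 as it slides towards the partition (-y of the tray). Starts between 0 and 0.018. Slides with about 3 N of friction and stays where it is left. With the heat sink flush between it and the partition it reads 0.060.
- keeper_tab (a point): middle of the rear (+y) face of the keeper's push tab, z 95 mm, 8 mm behind the keeper's face; axes as the tray's. The keeper is a yellow plate across the tall bay, 100 mm wide (x), 8 mm thick (y), z 6 to 86 mm, with a central tab 44 mm wide, 8 mm thick rising to z 105 mm. The tray's end wall behind it is 66 mm high.
- transformer: mains transformer, dark laminated frame 66 (x) x 28 (y) x 50 mm (z) with an ochre taped winding 42 (x) x 50 mm (y), z 11 to 43 mm, bulging from both faces, on a steel foot 68 x 30 x 3 mm; 0.48 to 0.7 kg. Origin at the centre of its underside, z up; stands upright at the start. Grip it across the winding, along y (50 mm).
- board: green circuit board 100 (x) x 124 (y) x 3 mm, 0.15 kg, lying component side up; origin at the centre of its underside, z up. It is lifted by its bright steel screening can, 60 (x) x 24 (y) x 35 mm high, centred at x 0, y +22 mm (top at z 38 mm); other components are at most 20 mm over the underside. Either way round fits the bay.
- can_top (a point): centre of the top of the board's steel screening can, 38 mm above the board's underside; axes as the board's
- heatsink: aluminium finned heat sink, a block 160 (x) x 40 (y) x 60 mm (z), 0.29 to 0.43 kg; at the start it lies on a 160 x 40 side, origin at the centre of that underside. Its long axis is x; y runs from the flat back (-20) to the fin tips (+20 mm). Standing on end, x is vertical; either end may be up, and either the back or the fin tips may face the partition.
- heatsink_mid (a point): centre of the heat sink block (80 mm from each end, 30 mm from each side, 20 mm from each face); axes as the heat sink's
- screwdriver: bystander: screwdriver with blue handle, 190 mm long, lying at the left; origin under its middle
- flywheel: bystander: brass flywheel, diameter 64 mm, 30 mm high with its hub, on the near side; origin at the centre of its underside
- tape: bystander: roll of black tape, diameter 72 mm, 19 mm high, on the near side; origin at the centre of its underside
- meter: bystander: grey multimeter 150 x 76 mm, 44 mm high, beyond the tray; origin at the centre of its underside
- pliers: bystander: long-nose pliers with red handles, 165 mm long, 12 mm high, lying at the right; origin under the pivot
- tin: bystander: round flat green tin, diameter 66 mm, 34 mm high, beyond the tray; origin at the centre of its underside
Mind the look-alikes: they are no part of the job. Leave any blue look-alike of the transformer alone.

How it is judged:
By the outcome, as a careful person would: the job done as asked, in the order asked, and still so for the second after the job is handed in, with the robot touching nothing.
It also fails if it takes over 72 s, if anything falls off the work surface, if the arm or the gripper's body presses on something with over 40 N, if the wrist force passes 120 N, or if a joint passes its speed limit or range.

ROBOT

A 6-joint arm with a two-finger parallel gripper is mounted at the origin on the work surface. World frame = base frame: x ahead of the robot, y to its left, z up, the work surface at z = 0. Lengths are in m, angles in rad, forces in N, time in s.
With the tool pointing down it reaches from about 0.425 to 0.95 m from the base axis. Payload 3.5 kg.
Tool frame: the origin (TCP) lies on the centre line of the jaws, within the pads' length; the fingertips stand 25 mm ahead of it and the grasp point (between the pads) lies 6 mm ahead of it; y points along the fingers, z is the direction in which the jaws open and shut, and the axes are right-handed (so a half turn about y gives the same grasp; the last joint's range is limited). The gripper opens to 85 mm and grips with 20 to 120 N. Pads are 22 mm wide; open, the fingers measure 114 mm over their backs; the gripper's body (76 mm by 85 mm) begins 54 mm behind the grasp point. The pads swing forward as they close: fully open they stand 13 mm farther back than shut.
Start: joints at [-1.29, 0.286, 1.577, -0, 1.279, -0.15], TCP at [0.282, -0.613, 0.256] pointing down, gripper open.
Joint ranges: [-2.77, 2.77], [-0.9, 2.22], [0.21, 2.48], [-1.53, 4.67], [0.24, 2.81], [-2.84, 2.84]. Speed limits (rad/s): [2.79, 2.79, 3.14, 3.14, 3.14, 3.14].

INTERFACE

Orientations are given as a unit quaternion [x, y, z, w].
In Python, from plant import ctrl gives the robot as it stands.
- The arm moves only by the tool arm_command, never from a script. Its argument "steps" is a list of rows, each an object with "hand": the opening, from 0 (shut) to 1 (fully open); "travel": the shift along the tool's x, y, z in units of 0.3 m (1.0 is 0.3 m), a list of three; "rotation": the turn, a rotation vector about the tool's x, y, z in units of 30 degrees (1.0 is 30 degrees), a list of three. A call has 1 to 20 rows; each row shifts and turns the pose as measured when the row begins, along the tool's axes as they then stand; what a row does not reach is not made up. A row lasts 1/8 s, in which the tool goes at most 62.5 mm and 10.7 degrees, less where a joint would pass 70% of its speed; a pose out of reach is approached as far as the arm can. A call with a number of a shift or a turn outside -1 to 1 is refused whole. A call with a gripper value outside its range is refused whole. The fingers move at their own pace and stop on an object; "grip_force" is the grip in N (left out, the last holds). Time passes only in rows, so rows that do not move let the fingers close. It gives the time, the measured TCP pose, the force and the opening at its end, in the units of the state.
- ctrl.get_state(): the state, without advancing time (a new reading comes with each control period).
- ctrl.read_camera(name): name is "scene" or "top"; returns (picture, depth): 480x640x3 uint8, blue, green, red; 480x640 float32, m along the optical axis (not along the pixel's ray), 0 where there is no reading.
- ctrl.camera_params(name): a dict with "fx", "fy", "cx", "cy" (pixels), "distortion" ([k1, k2, p1, p2, k3] as OpenCV has them; the pictures are not rectified), "extrinsics" (4x4, takes a point from camera to world coordinates). Camera axes: x right, y down, z forward; pixel columns grow to the right and rows downward; lengths in m; the calibration is good to about 2 mm. A picture is of the moment at which its call begins. camera_params takes no time and is no camera call.
- ctrl.sign_off(): hands the job in, once; it reports no verdict.
Trained networks look in the newest picture that a camera, given by its name, has taken for a name from the list of things; names that differ only in an ending like _2 or _b are one class to them, and where a whole thing is asked for, a point or a joint stands for the part that bears it (a point fixed in the world has none). Each returns a list of dicts, best first, with "score" (0 to 1); they miss things now and then, are a little off and sometimes report something else, mostly with a low value. They report only what shows in the picture. A call takes as long as a camera call. They do not tell look-alikes from the thing itself.
- ctrl.masks_of(camera, thing): "region" (480x640 bool, what is visible of it) and "at" ([column, row] in pixels, amid what is visible of it).
The state is a dict: "time": time; "qpos": joint angles; "dq": joint speeds; "joint_efforts": joint torques, N m; "eef_pos": TCP position; "tcp_rot": TCP orientation; "contact_force": force on the tool from outside, world axes, zero at the start; "wrist_torque": the same for the moment, N m; "opening": opening from 0.0 (shut) to 1.0 (fully open).
Only numpy, scipy, OpenCV 4.12 (cv2) and the standard library are available. Lean on these libraries where they do the work, as an engineer would, in place of code of your own. Each camera call takes 0.05 s, during which the arm holds its last target.

## Working session

There is one attempt and no reset: what is moved stays moved. The work goes in short steps, Python scripts to look and compute and a tool call to move; the robot and the scene stay as the last step left them, time stands still between calls to the robot, and variables do not carry over. Pictures are saved under pics/ and viewed, and the job is handed in when it is done.

Besides the shell and the picture viewer there is one more tool, called after "Call:" as name([rows], argument=value, ...), one row to a line, values as JSON. arm_command: Moves the arm, as the interface text tells. Shifts and turns lie within -1 to 1; 1 stands for 0.3 m of shift or 30 degrees of turn. Its arguments: {"type":"object","properties":{"steps":{"type":"array","items":{"type":"object","properties":{"hand":{"type":"number"},"travel":{"type":"array","items":{"type":"number","minimum":-1,"maximum":1}},"rotation":{"type":"array","items":{"type":"number","minimum":-1,"maximum":1}}}}},"grip_force":{"type":"number"}},"required":["steps"]}

```bash
mkdir -p pics; ls
python3 - <<'E'
from plant import ctrl
import cv2
print(ctrl.get_state())
for c in ["scene","top"]:
    p,d=ctrl.read_camera(c); cv2.imwrite(f"pics/{c}0.png",p)
    import numpy as np
    np.save(f"{c}0.npy",d)
    print(c,ctrl.camera_params(c))
E
```

```text
pics
{'time': 0.0, 'qpos': array([-1.28999284e+00,  2.87203993e-01,  1.57818402e+00, -1.89273280e-05,
        1.27862427e+00, -1.49971329e-01]), 'dq': array([ 5.95924561e-04,  1.78242103e-04, -2.36125574e-04, -1.37311433e-03,
        2.37461390e-05,  3.66433113e-04]), 'joint_efforts': array([ 2.32362181e-04, -4.05980945e+01, -2.92626125e+01, -1.11345289e-04,
        5.77364874e-03, -3.69952645e-06]), 'eef_pos': array([ 0.28173367, -0.61272499,  0.25491777]), 'tcp_rot': array([-0.15119113,  0.69162044, -0.689914  ,  0.1510665 ]), 'contact_force': array([-0.62512304,  0.5173063 , -0.49109706]), 'wrist_torque': array([0.05551186, 0.0142766 , 0.01402226]), 'opening': 0.9993811007049302}
scene {'fx': 556.4987980477027, 'fy': 556.4987980477027, 'cx': 322.0955113221551, 'cy': 239.07242292049546, 'distortion': array([-0.00799489,  0.        ,  0.        ,  0.        ,  0.        ]), 'extrinsics': array([[ 0.7924356 ,  0.43089608, -0.43171099,  1.14777896],
       [ 0.60995102, -0.55706592,  0.56359321, -0.81100125],
       [ 0.00235863, -0.70993389, -0.70426438,  1.06977819],
       [ 0.        ,  0.        ,  0.        ,  1.        ]])}
top {'fx': 599.9475145909361, 'fy': 599.9475145909361, 'cx': 324.9767853122967, 'cy': 233.85121524689723, 'distortion': array([-0.06659172,  0.        ,  0.        ,  0.        ,  0.        ]), 'extrinsics': array([[ 0.01585769, -0.98274572,  0.18428071,  0.31784499],
       [-0.99986512, -0.01479778,  0.00712551, -0.00802318],
       [-0.00427562, -0.18436885, -0.98284782,  1.46049312],
       [ 0.        ,  0.        ,  0.        ,  1.        ]])}
```

View pics/scene0.png

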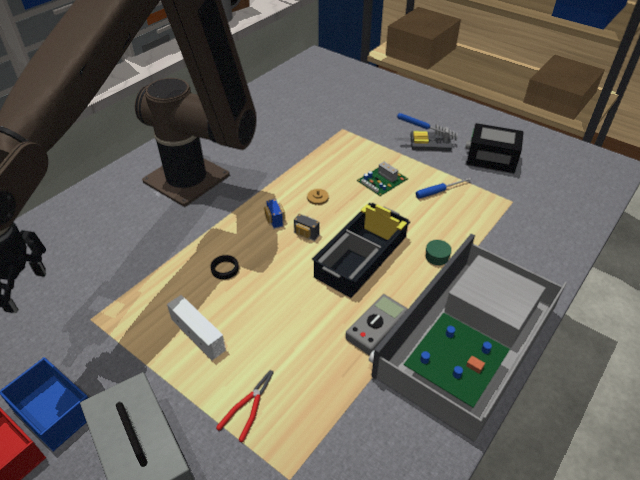

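View pics/top0.png

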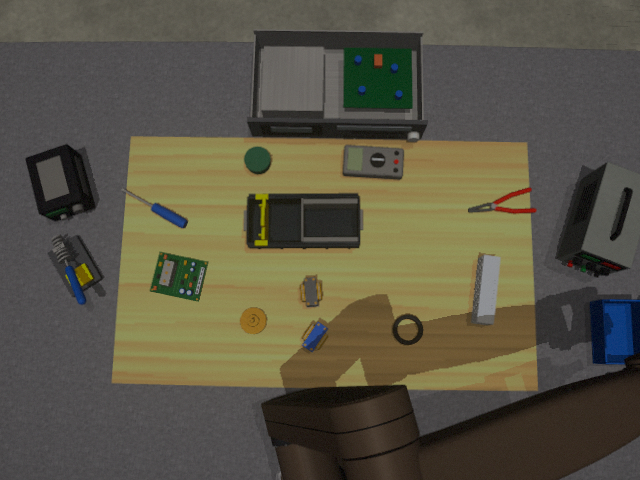

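The scene picture shows the dark transformer at (307,227) with its blue look-alike at (274,213). It also shows the board at (383,178), heat sink at (197,328), tray at (362,248) and keeper at (383,222). In the top picture they are at (312,291), blue one at (316,335), board (180,277), heat sink (486,289), tray (303,221) and keeper (262,220). A second board lies in the amplifier case, and there is a silver plate there too.

```bash
cat > h.py <<'E'
from plant import ctrl
import numpy as np, cv2
from scipy.spatial.transform import Rotation as R
def cloud(c,d):
    P=ctrl.camera_params(c)
    K=np.array([[P['fx'],0,P['cx']],[0,P['fy'],P['cy']],[0,0,1]])
    v,u=np.mgrid[0:480,0:640]
    n=cv2.undistortPoints(np.stack([u,v],-1).reshape(-1,1,2).astype(np.float64),K,P['distortion']).reshape(480,640,2)
    X=np.concatenate([n*d[...,None],d[...,None]],-1)
    T=P['extrinsics']
    W=X@T[:3,:3].T+T[:3,3]
    W[d<=0]=np.nan
    return W
def pix(c,p):
    P=ctrl.camera_params(c);T=np.linalg.inv(P['extrinsics'])
    K=np.array([[P['fx'],0,P['cx']],[0,P['fy'],P['cy']],[0,0,1]])
    return cv2.projectPoints(np.atleast_2d(np.array(p,float)),cv2.Rodrigues(T[:3,:3])[0],T[:3,3],K,P['distortion'])[0].reshape(-1,2)
def rect(pts):
    (c,s,a)=cv2.minAreaRect((pts[:,:2]*1000).astype(np.float32))
    return np.round(c,1),np.round(s,1),round(a,1)
E
python3 - <<'E'
from h import *
names=["transformer","board","heatsink","tray","keeper","screwdriver","flywheel","tape","meter","pliers","tin"]
M={}
for c in ["scene","top"]:
    p,d=ctrl.read_camera(c)
    W=cloud(c,d); np.save(f"W_{c}.npy",W); cv2.imwrite(f"pics/{c}1.png",p)
    for n in names:
        for i,r in enumerate(ctrl.masks_of(c,n)[:3]):
            m=r['region']; M[f"{c}_{n}_{i}"]=m
            q=W[m]; q=q[np.isfinite(q[:,0])]
            if len(q)<5: print(c,n,r['score'],'few');continue
            print(c,n,i,round(r['score'],2),np.round(r['at']),m.sum(),'med',np.round(np.median(q,0)*1000),'z95',round(np.percentile(q[:,2],95)*1000), rect(q))
np.savez("M.npz",**M)
print(ctrl.get_state()['time'])
E
```

```text
scene transformer 0 0.86 [305. 229.] 541 med [454.  25.  41.] z95 52 (array([429.5,  53.6]), array([ 68.7, 116.7]), 40.8)
scene transformer 1 0.79 [274. 210.] 455 med [352.  12.  42.] z95 52 (array([322.4,  43. ]), array([ 56.4, 131.4]), 47.3)
scene board 0 0.76 [384. 177.] 882 med [489. 360.   6.] z95 37 (array([484.3, 360.9]), array([128.5, 103.6]), 79.4)
scene heatsink 0 0.77 [195. 323.] 1626 med [ 473. -391.   58.] z95 62 (array([ 456.2, -382.1]), array([ 42.1, 166.3]), 82.4)
scene tray 0 0.75 [361. 250.] 5089 med [612.  52.  43.] z95 76 (array([611.5,  89.4]), array([154.2, 361.4]), 7.0)
scene tray 1 0.53 [196. 325.] 1730 med [ 471. -391.   57.] z95 62 (array([ 457.8, -370.9]), array([ 65. , 166.3]), 82.2)
scene screwdriver 0 0.75 [430. 190.] 296 med [635. 387.  19.] z95 26 (array([643.4, 434.9]), array([186.4,  50.9]), 64.1)
scene flywheel 0 0.74 [317. 198.] 300 med [382. 168.  10.] z95 19 (array([376.6, 174.8]), array([65.4, 78.7]), 36.8)
scene tape 0 0.6 [227. 272.] 420 med [ 366. -201.   16.] z95 21 (array([ 363.9, -198.9]), array([70.7, 72.5]), 63.9)
scene tape 1 0.41 [385.
[... 1844 characters left out ...]
 screwdriver 0 0.76 [171. 217.] 386 med [629. 390.  23.] z95 29 (array([648. , 421.1]), array([167.4,  25.6]), 61.1)
top flywheel 0 0.96 [255. 321.] 568 med [376. 171.  11.] z95 19 (array([375.6, 171.8]), array([62.1, 63.7]), 57.6)
top tape 0 0.76 [416. 321.] 360 med [ 363. -203.   19.] z95 24 (array([ 360.7, -198.2]), array([69.8, 71.7]), 18.9)
top meter 0 0.57 [376. 165.] 1862 med [ 768. -112.   34.] z95 42 (array([ 778.5, -116.1]), array([155.3,  88. ]), 86.7)
top pliers 0 0.58 [502. 208.] 532 med [ 664. -444.   10.] z95 16 (array([ 669.6, -433.9]), array([ 64. , 167.3]), 11.1)
top tin 0 0.87 [262. 162.] 567 med [770. 172.  34.] z95 39 (array([777.9, 173.7]), array([74.3, 63.9]), 9.8)
1.3
```

Look-alike list: for the transformer, dark at scene (305,229) / top (310,290) and blue at scene (274,210) / top (316,334). For the board, the small one at top (178,275) and the large one in the case at (378,78). The white block at top (485,290) is the only heat sink. I choose the dark transformer, the small board and the white block, and check them in crops while measuring.

Run:
```python
from h import *
a=cv2.imread("pics/scene1.png");b=cv2.imread("pics/top1.png")
def cr(i,x,y,w=44,h=34,s=(390,295)): return cv2.resize(i[y-h:y+h,x-w:x+w],s,interpolation=cv2.INTER_CUBIC)
cv2.imwrite("pics/crop1.png",np.vstack([np.hstack([cr(a,295,222),cr(a,384,178)]),np.hstack([cr(b,312,305,60,46),cr(b,486,289,60,46)])]))
M=np.load("M.npz")
for c in ["scene","top"]:
    W=np.load(f"W_{c}.npy")
    z=W[...,2]
    ok=(abs(z)<.02)&(W[...,0]>.45)&(W[...,0]<.75)&(W[...,1]<-.2)&(W[...,1]>-.3)
    print(c,'bench z',np.nanmedian(z[ok])*1000, np.nanstd(z[ok])*1000)
    def band(m,lo,hi,nm):
        m=cv2.dilate(m.astype(np.uint8),np.ones((7,7)))>0
        q=W[m]; q=q[(q[:,2]>lo)&(q[:,2]<hi)]
        if len(q)>10: print(c,nm,len(q),rect(q),'z',np.round(np.median(q[:,2])*1000,1),'mean',np.round(q.mean(0)*1000,1))
    band(M[f"{c}_transformer_0"],.044,.062,'tf top')
    band(M[f"{c}_board_0"],.034,.045,'can')
    band(M[f"{c}_board_0"],-.002,.009,'board surf')
    band(M[f"{c}_heatsink_0"],.052,.068,'hs top')
    t=M[f"{c}_tray_{0 if c=='scene' else 1}"]
    band(t,.058,.075,'rim')
    band(t,.099,.112,'tab top'); band(t,.080,.092,'keeper shoulder')
```

```text
scene bench z 0.29514441193834173 2.1487885093803984
scene tf top 222 (array([448.5,  31. ]), array([70.6, 49.1]), 11.4) z 48.7 mean [448.2  33.6  48.8]
scene can 100 (array([484.8, 380.1]), array([31.7, 61.2]), 79.5) z 37.3 mean [486.7 380.6  37.7]
scene board surf 929 (array([477. , 367.8]), array([170.1, 146.4]), 79.0) z 2.0 mean [485.1 353.9   2.3]
scene hs top 1096 (array([ 456.6, -382.4]), array([ 42.3, 164.9]), 82.0) z 59.2 mean [ 460.3 -383.4   59. ]
scene rim 1487 (array([614.2,  57.3]), array([134.4, 294. ]), 1.4) z 63.8 mean [618.4  48.6  64. ]
scene tab top 58 (array([613.1, 147. ]), array([11.7, 44.2]), 87.7) z 103.5 mean [614.6 147.5 103.4]
scene keeper shoulder 123 (array([612. , 148.5]), array([ 14.6, 101.3]), 88.0) z 85.0 mean [612.5 147.1  85. ]
top bench z 1.2872428501244926 3.2125692297218738
top tf top 394 (array([445.9,  35.8]), array([66.4, 48.6]), 8.1) z 49.8 mean [445.5  34.6  50. ]
top can 240 (array([484.7, 381.6]), array([26.1, 60.2]), 81.0) z 38.8 mean [484.7 381.3  38.9]
top board surf 2014 (array([480.6, 360.3]), array([147.4, 121.4]), 78.3) z 3.3 mean [480.6 358.9   3.3]
top hs top 1147 (array([ 455. , -382.7]), array([ 40.4, 161.3]), 82.4) z 60.0 mean [ 454.7 -382.2   59.9]
top rim 1940 (array([614.3,  55.5]), array([131.6, 282.3]), 1.0) z 64.9 mean [613.6  48.6  64.9]
top tab top 69 (array([611.2, 146.9]), array([43.8,  7.9]), 2.7) z 105.1 mean [609.8 146.8 105.5]
top keeper shoulder 95 (array([617.3, 147.5]), array([110.6,  20.6]), 9.8) z 86.6 mean [609.2 146.1  86.5]
```

View pics/crop1.png

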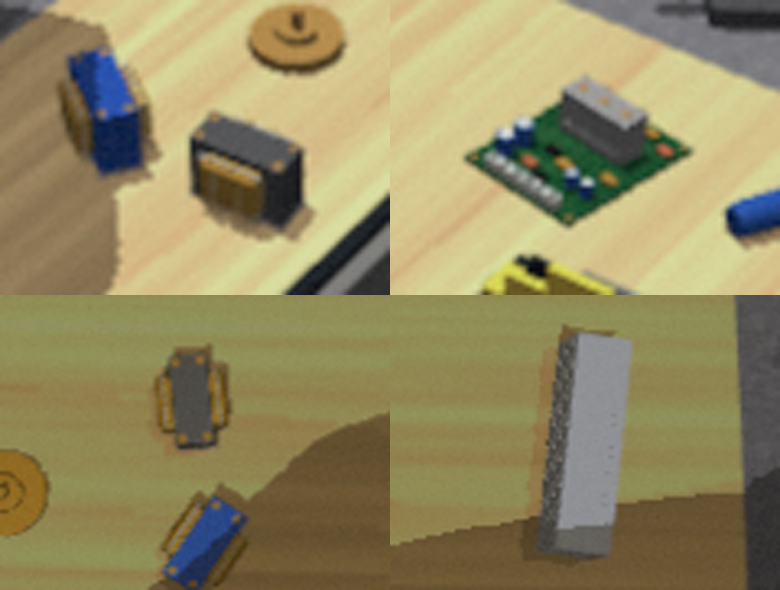

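The crops confirm the choice: a dark-framed transformer with its blue twin beside it, the board with the steel can, and the heat sink. Next I refine the tray, heat sink and transformer poses.

```bash
cat > fit.py <<'E'
from h import *
from scipy.optimize import minimize
# soft fit: rectangle of known size to top points: penalise points outside; centre by edge points
def fitrect(q,sx,sy,x0,trim=1.0):
    q=q[:,:2]*1000
    best=None
    for yaw in np.arange(x0[2]-6,x0[2]+6.01,.25):
        c,s=np.cos(np.radians(yaw)),np.sin(np.radians(yaw))
        u=q@np.array([c,s]); v=q@np.array([-s,c])
        # extents along strips
        def ext(a,b):
            bins=np.floor((b-b.min())/4); lo=[];hi=[]
            for k in np.unique(bins):
                t=a[bins==k]
                if len(t)>=3: lo.append(t.min());hi.append(t.max())
            lo=np.array(lo);hi=np.array(hi)
            return np.median(lo),np.median(hi),np.mean(abs(lo-np.median(lo)))+np.mean(abs(hi-np.median(hi)))
        a=ext(u,v);b=ext(v,u)
        cost=a[2]+b[2]
        if best is None or cost<best[0]:
            uc,vc=(a[0]+a[1])/2,(b[0]+b[1])/2
            best=(cost,round(uc*c-vc*s,1),round(uc*s+vc*c,1),yaw,round(a[1]-a[0],1),round(b[1]-b[0],1))
    return best
E
python3 - <<'E'
from fit import *
M=np.load("M.npz")
for c in ["scene","top"]:
    W=np.load(f"W_{c}.npy")
    def sel(cx,cy,hx,hy,lo,hi):
        q=W.reshape(-1,3); 
        return q[(abs(q[:,0]-cx)<hx)&(abs(q[:,1]-cy)<hy)&(q[:,2]>lo)&(q[:,2]<hi)]
    print(c,'tray',fitrect(sel(.614,.056,.09,.17,.056,.075),116,270,(614,56,1)))
    print(c,'hs',fitrect(sel(.455,-.382,.11,.06,.05,.07),160,40,(455,-382,-7.6)))
    print(c,'can',fitrect(sel(.485,.381,.05,.04,.03,.045),60,24,(455,-382,-10)))
    print(c,'board',fitrect(W[M[f'{c}_board_0']],60,24,(455,-382,-10)))
    print(c,'tf',fitrect(sel(.446,.035,.06,.055,.045,.06),60,24,(455,-382,9)))
    q=sel(.614,.056,.09,.17,.056,.075); y=q[:,1]
    # partition: rim points in middle of tray width
    m=abs(q[:,0]-.614)<.035
    print('partition y hist',np.histogram(y[m]*1000,np.arange(-90,200,5)))
E
```

```text
scene tray (np.float64(18.393747132761114), np.float64(615.5), np.float64(55.6), np.float64(1.0), np.float64(128.1), np.float64(273.4))
scene hs (np.float64(3.3090109252705195), np.float64(457.3), np.float64(-382.5), np.float64(-7.6), np.float64(161.1), np.float64(39.5))
scene can (np.float64(8.716015552428441), np.float64(486.3), np.float64(381.3), np.float64(-12.75), np.float64(56.2), np.float64(24.3))
scene board (np.float64(nan), np.float64(nan), np.float64(nan), np.float64(-16.0), np.float64(nan), np.float64(nan))
scene tf (np.float64(16.595871109261125), np.float64(447.8), np.float64(34.6), np.float64(12.75), np.float64(60.6), np.float64(31.2))
partition y hist (array([12, 42, 56, 18,  0,  0,  0,  0,  0,  0,  0,  0,  0,  0,  0,  0,  0,
        0,  0,  0,  0,  0,  0,  0,  0,  0,  0,  0,  9, 71, 20,  0,  0,  0,
        0,  0,  0,  0,  0,  0,  0,  0,  0,  0,  0,  1, 37, 84,  6,  0,  0,
        0,  0,  0,  5, 28, 14]), array([-90, -85, -80, -75, -70, -65, -60, -55, -50, -45, -40, -35, -30,
       -25, -20, -15, -10,  -5,   0,   5,  10,  15,  20,  25,  30,  35,
        40,  45,  50,
[... 755 characters left out ...]
loat64(8.0), np.float64(62.8), np.float64(31.0))
partition y hist (array([14, 42, 55, 24,  0,  0,  0,  0,  0,  0,  0,  0,  0,  0,  0,  0,  0,
        0,  0,  0,  0,  0,  0,  0,  0,  0,  0,  0,  0, 50,  7,  0,  0,  0,
        0,  0,  0,  0,  0,  0,  0,  0,  0,  0,  0,  0, 29,  0,  0,  5,  2,
        0,  0,  0, 22, 60, 46]), array([-90, -85, -80, -75, -70, -65, -60, -55, -50, -45, -40, -35, -30,
       -25, -20, -15, -10,  -5,   0,   5,  10,  15,  20,  25,  30,  35,
        40,  45,  50,  55,  60,  65,  70,  75,  80,  85,  90,  95, 100,
       105, 110, 115, 120, 125, 130, 135, 140, 145, 150, 155, 160, 165,
       170, 175, 180, 185, 190, 195]))
  return _methods._mean(a, axis=axis, dtype=dtype,
  ret = ret.dtype.type(ret / rcount)
```

Run:
```python
from h import *
a=cv2.imread("pics/scene1.png");b=cv2.imread("pics/top1.png")
c=614.5,56,1.0
def box(img,cam,z,hx,hy,col):
    t=np.radians(c[2]);P=[]
    for sx,sy in [(-1,-1),(1,-1),(1,1),(-1,1)]:
        x,y=sx*hx,sy*hy;P.append([(c[0]+x*np.cos(t)-y*np.sin(t))/1000,(c[1]+x*np.sin(t)+y*np.cos(t))/1000,z])
    return P
def draw(img,cam,x0,y0,w,h,s):
    o=cv2.resize(img[y0:y0+h,x0:x0+w],None,fx=s,fy=s,interpolation=cv2.INTER_CUBIC)
    for z,hx,hy,col in [(.066,58,135,(0,0,255)),(.066,53,130,(0,255,0))]:
        p=pix(cam,box(img,cam,z,hx,hy,col)); p=((p+.5-[x0,y0])*s).astype(int)
        cv2.polylines(o,[p.reshape(-1,1,2)],True,col,1)
    return o
A=draw(a,"scene",300,195,120,105,5);B=draw(b,"top",235,180,140,80,5)
cv2.imwrite("pics/trayA.png",A);cv2.imwrite("pics/trayB.png",B)
```

```text
(no output)
```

View pics/trayA.png

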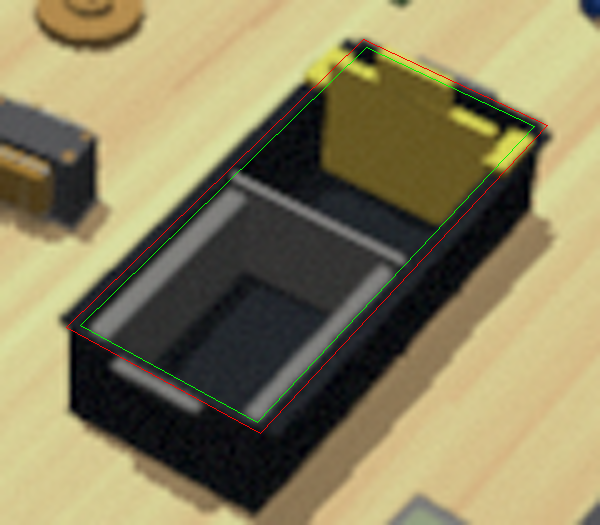

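View pics/trayB.png

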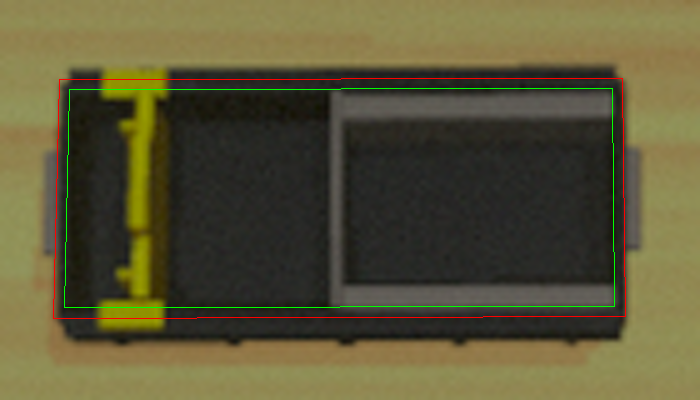

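The tray boxes sit well on both pictures: in the top crop the partition is at column 331–343 and the ledges at rows 93–120 and 284–305. I pin it down using the ledge and partition edges at their known heights, in both views.

Run:
```python
from h import *
c=np.array([614.5,56,1.0])
t=np.radians(c[2]);Rm=np.array([[np.cos(t),-np.sin(t)],[np.sin(t),np.cos(t)]])
def samp(img,cam,x,y,z):
    w=(np.stack([x,y],-1)@Rm.T+c[:2])/1000
    p=pix(cam,np.c_[w,np.full(len(w),z)]).astype(np.float32)
    return cv2.remap(img,p[:,0].reshape(1,-1),p[:,1].reshape(1,-1),cv2.INTER_CUBIC)[0].astype(float)
for cam in ["scene","top"]:
    g=cv2.cvtColor(cv2.imread(f"pics/{cam}1.png"),cv2.COLOR_BGR2GRAY)
    xs=np.arange(-62,62,.5)
    for y0,y1 in [(-120,-85),(-80,-50),(-45,-10),(-120,-10)]:
        p=np.mean([samp(g,cam,xs,np.full_like(xs,y),.058) for y in np.arange(y0,y1,2)],0)
        dp=np.gradient(cv2.GaussianBlur(p.reshape(1,-1),(9,1),0)[0])
        i=[k for k in range(2,len(xs)-2) if abs(dp[k])>1.0 and abs(dp[k])==abs(dp[k-2:k+3]).max()]
        print(cam,'x edges @',y0,y1,[(xs[k],round(dp[k],1)) for k in i])
    ys=np.arange(-12,16,.5)
    for x0,x1 in [(-40,-5),(5,40)]:
        p=np.mean([samp(g,cam,np.full_like(ys,x),ys,.066) for x in np.arange(x0,x1,2)],0)
        dp=np.gradient(cv2.GaussianBlur(p.reshape(1,-1),(9,1),0)[0])
        i=[k for k in range(2,len(ys)-2) if abs(dp[k])>1.0 and abs(dp[k])==abs(dp[k-2:k+3]).max()]
        print(cam,'part edges',x0,[(ys[k],round(dp[k],1)) for k in i])
```

```text
scene x edges @ -120 -85 [(np.float64(-59.0), np.float64(-1.9)), (np.float64(-54.0), np.float64(11.2)), (np.float64(-41.5), np.float64(-8.0)), (np.float64(-13.5), np.float64(-2.6)), (np.float64(-2.0), np.float64(1.8)), (np.float64(39.5), np.float64(9.2)), (np.float64(49.5), np.float64(-9.7)), (np.float64(60.0), np.float64(-1.7))]
scene x edges @ -80 -50 [(np.float64(-59.5), np.float64(-2.1)), (np.float64(-54.5), np.float64(10.9)), (np.float64(-41.5), np.float64(-8.0)), (np.float64(-12.0), np.float64(-2.6)), (np.float64(-2.5), np.float64(1.9)), (np.float64(39.5), np.float64(8.8)), (np.float64(49.5), np.float64(-10.0)), (np.float64(55.0), np.float64(1.1)), (np.float64(60.0), np.float64(-1.9))]
scene x edges @ -45 -10 [(np.float64(-60.0), np.float64(-2.0)), (np.float64(-55.0), np.float64(10.8)), (np.float64(-42.0), np.float64(-7.9)), (np.float64(39.5), np.float64(7.9)), (np.float64(49.0), np.float64(-9.6)), (np.float64(55.5), np.float64(1.1)), (np.float64(60.0), np.float64(-1.9))]
scene x edges @ -120 -10 [(np.float64(-59.5), np.float64(-1.9)), (np.float64(-54.5), np.float64(10.8)), (np
[... 789 characters left out ...]
at64(5.5)), (np.float64(-41.5), np.float64(-7.7)), (np.float64(40.5), np.float64(5.3)), (np.float64(52.0), np.float64(-6.9))]
top x edges @ -45 -10 [(np.float64(-51.5), np.float64(4.8)), (np.float64(-41.5), np.float64(-8.5)), (np.float64(-38.0), np.float64(1.8)), (np.float64(40.5), np.float64(5.2)), (np.float64(52.0), np.float64(-7.1))]
top x edges @ -120 -10 [(np.float64(-51.5), np.float64(5.2)), (np.float64(-41.5), np.float64(-8.0)), (np.float64(40.5), np.float64(5.3)), (np.float64(52.0), np.float64(-6.4))]
top part edges -40 [(np.float64(-1.0), np.float64(6.6)), (np.float64(4.5), np.float64(-7.2))]
top part edges 5 [(np.float64(-1.0), np.float64(6.2)), (np.float64(4.5), np.float64(-7.7))]
```

```bash
cat >> h.py <<'E'
def st():
    s=ctrl.get_state(); return s
def plan(target_pos,target_R,s=None,verbose=True):
    """deltas in tool frame to reach target (m, Rotation)"""
    s=s or st(); Rt=R.from_quat(s['tcp_rot']); 
    d=Rt.inv().apply(np.array(target_pos)-s['eef_pos']); rv=(Rt.inv()*target_R).as_rotvec()
    return d/0.3, np.degrees(rv)/30
def toolR(yawz,pitch=0):
    """tool pointing down with jaw axis z horizontal at yaw 'yawz' deg; pitch tilts the pointing dir about jaw axis (deg, + = rotate about z_tool)"""
    z=np.array([np.cos(np.radians(yawz)),np.sin(np.radians(yawz)),0]); y=np.array([0,0,-1.]); x=np.cross(y,z)
    return R.from_matrix(np.c_[x,y,z])*R.from_rotvec([0,0,np.radians(pitch)])
def show():
    s=st();M=R.from_quat(s['tcp_rot']).as_matrix()
    print('t',round(s['time'],2),'pos',np.round(s['eef_pos']*1000,1),'yawz',round(np.degrees(np.arctan2(M[1,2],M[0,2])),1),'ydir',np.round(M[:,1],3),'op',round(s['opening'],3),'F',np.round(s['contact_force'],1),'q',np.round(s['qpos'],3))
E
python3 - <<'E'
from h import *
show(); print(R.from_quat(st()['tcp_rot']).as_matrix().round(3))
E
```

```text
t 1.3 pos [ 281.9 -613.3  256.3] yawz -65.3 ydir [-0.  0. -1.] op 1.003 F [-0.6  0.6  0. ] q [-1.29   0.286  1.577 -0.     1.279 -0.15 ]
[[-0.909 -0.     0.418]
 [-0.418  0.    -0.909]
 [-0.    -1.    -0.   ]]
```

Call:
arm_command([
  {"hand":1,"travel":[-0.148,0,-0.096],"rotation":[0,0,0]},
  {"hand":1,"travel":[-0.148,0,-0.096],"rotation":[0,0,0]},
  {"hand":1,"travel":[-0.148,0,-0.096],"rotation":[0,0,0]},
  {"hand":1,"travel":[-0.148,0,-0.096],"rotation":[0,0,0]},
  {"hand":1,"travel":[-0.148,0,-0.096],"rotation":[0,0,0]},
  {"hand":1,"travel":[-0.148,0,-0.096],"rotation":[0,0,0]},
  {"hand":1,"travel":[-0.148,0,-0.096],"rotation":[0,0,0]},
  {"hand":1,"travel":[0,0,0],"rotation":[0,0.26,0]},
  {"hand":1,"travel":[0,0,0],"rotation":[0,0.26,0]},
])

```text
time: 2.42
eef_pos: [0.4864, -0.2911, 0.2573]
tcp_rot: [0.052, -0.704, 0.706, -0.054]
contact_force: [-0.5, -0.5, -0.2]
opening: 0.998
```

Run:
```python
from h import *
show(); a=plan([.4465,.0344,.12],toolR(-81)); print(a[0].round(3),a[1].round(3))
```

```text
t 2.42 pos [ 486.4 -291.1  257.3] yawz -81.5 ydir [ 0.004 -0.003 -1.   ] op 0.998 F [-0.5 -0.5 -0.2] q [-0.718  0.046  1.848  0.     1.243  0.703]
[-0.028  0.454 -1.094] [-0.007 -0.015 -0.006]
```

Call:
arm_command([
  {"hand":1,"travel":[-0.005,0,-0.18],"rotation":[0,0,0]},
  {"hand":1,"travel":[-0.005,0,-0.18],"rotation":[0,0,0]},
  {"hand":1,"travel":[-0.005,0,-0.18],"rotation":[0,0,0]},
  {"hand":1,"travel":[-0.005,0,-0.18],"rotation":[0,0,0]},
  {"hand":1,"travel":[-0.005,0.1,-0.18],"rotation":[0,0,0]},
  {"hand":1,"travel":[-0.005,0.15,-0.18],"rotation":[0,0,0]},
  {"hand":1,"travel":[0,0.15,-0.015],"rotation":[0,0,0]},
  {"hand":1,"travel":[0,0,0],"rotation":[0,0,0]},
])

```text
time: 3.42
eef_pos: [0.4489, 0.0378, 0.1414]
tcp_rot: [0.047, -0.703, 0.707, -0.057]
contact_force: [0.6, -0.7, 0.0]
opening: 1.002
```

Run:
```python
from h import *
show(); a=plan([.4465,.0344,.036],toolR(-81)); print(a[0].round(3),a[1].round(3))
for c in ["scene","top"]:
    p,d=ctrl.read_camera(c)
    u,v=pix(c,[.4465,.0344,.05])[0].astype(int)
    cv2.imwrite(f"pics/pre_{c}.png",cv2.resize(p[v-60:v+60,u-80:u+80],None,fx=4,fy=4,interpolation=2))
```

```text
t 3.42 pos [448.9  37.8 141.4] yawz -81.5 ydir [ 0.014 -0.005 -1.   ] op 1.002 F [ 0.6 -0.7  0. ] q [-0.14  -0.095  2.214 -0.004  1.009  1.285]
[0.014 0.351 0.008] [-0.014 -0.017 -0.025]
```

View pics/pre_scene.png

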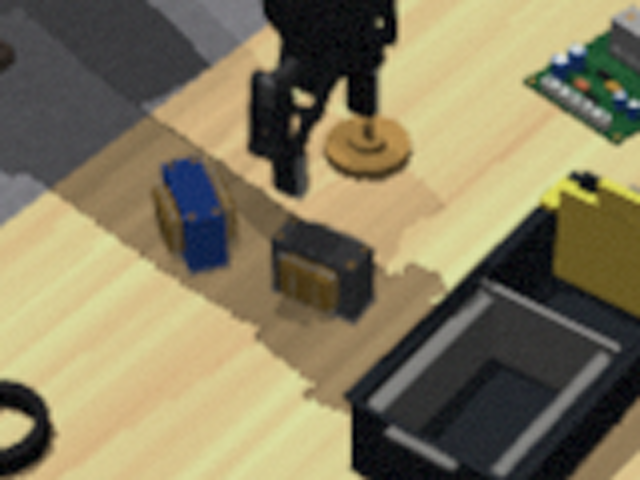

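View pics/pre_top.png

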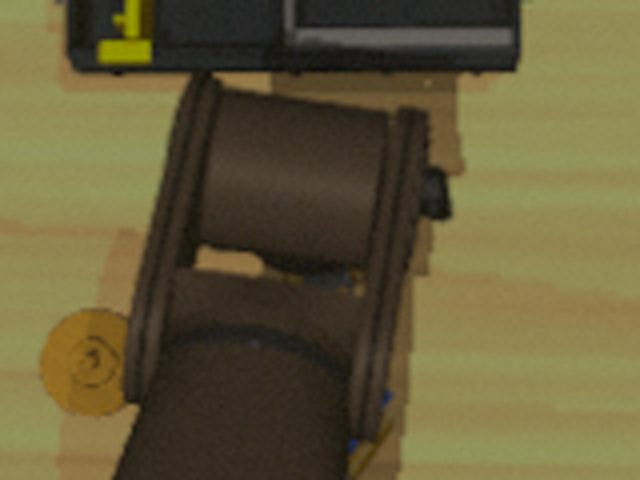

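Call:
arm_command([
  {"hand":1,"travel":[0.012,0.1,0.008],"rotation":[-0.014,-0.017,-0.025]},
  {"hand":1,"travel":[0,0.1,0],"rotation":[0,0,0]},
  {"hand":1,"travel":[0,0.08,0],"rotation":[0,0,0]},
  {"hand":1,"travel":[0,0.06,0],"rotation":[0,0,0]},
  {"hand":1,"travel":[0,0,0],"rotation":[0,0,0]},
])

```text
time: 4.15
eef_pos: [0.4648, 0.027, 0.0559]
tcp_rot: [0.039, -0.702, 0.708, -0.065]
contact_force: [0.1, 0.3, -0.1]
opening: 1.001
```

Run:
```python
from h import *
show(); a=plan([.4465,.0344,.036],toolR(-81)); print(a[0].round(3),a[1].round(3))
for c in ["scene"]:
    p,d=ctrl.read_camera(c)
    u,v=pix(c,[.4465,.0344,.05])[0].astype(int)
    cv2.imwrite(f"pics/pre2_{c}.png",cv2.resize(p[v-45:v+45,u-60:u+60],None,fx=6,fy=6,interpolation=2))
```

```text
t 4.15 pos [464.8  27.   55.9] yawz -81.5 ydir [ 0.037 -0.006 -0.999] op 1.001 F [ 0.1  0.3 -0.1] q [-0.16   0.085  2.227 -0.     0.792  1.262]
[ 0.059  0.064 -0.034] [-0.023 -0.017 -0.068]
```

View pics/pre2_scene.png

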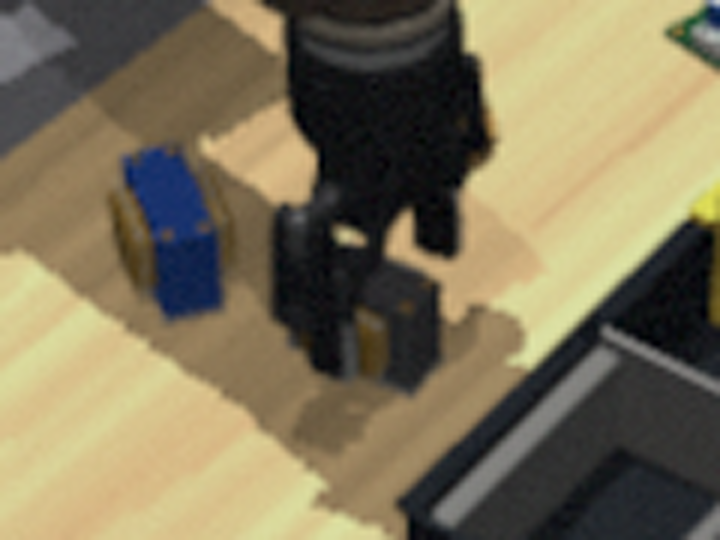

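Call:
arm_command([
  {"hand":1,"travel":[0.03,0,-0.017],"rotation":[-0.023,-0.017,-0.068]},
  {"hand":1,"travel":[0.029,0,-0.017],"rotation":[0,0,0]},
  {"hand":1,"travel":[0,0,0],"rotation":[0,0,0]},
])

```text
time: 4.58
eef_pos: [0.4506, 0.0329, 0.062]
tcp_rot: [0.051, -0.704, 0.706, -0.059]
contact_force: [0.5, -0.1, -0.0]
opening: 0.996
```

Run:
```python
from h import *
show(); a=plan([.4465,.0344,.036],toolR(-81)); print(a[0].round(3),a[1].round(3))
```

```text
t 4.58 pos [450.6  32.9  62. ] yawz -81.1 ydir [ 0.013 -0.002 -1.   ] op 0.996 F [ 0.5 -0.1 -0. ] q [-0.152  0.054  2.245  0.     0.83   1.263]
[ 0.014  0.086 -0.007] [-0.007 -0.003 -0.023]
```

Call:
arm_command([
  {"hand":1,"travel":[0.02,0.03,-0.004],"rotation":[0,0,-0.03]},
  {"hand":1,"travel":[0.01,0.03,-0.003],"rotation":[0,0,-0.01]},
  {"hand":1,"travel":[0.008,0.025,0],"rotation":[0,0,-0.01]},
  {"hand":1,"travel":[0,0,0],"rotation":[0,0,0]},
])

```text
time: 5.08
eef_pos: [0.4384, 0.033, 0.035]
tcp_rot: [0.06, -0.703, 0.707, -0.05]
contact_force: [0.2, -0.4, 1.3]
opening: 1.001
```

Run:
```python
from h import *
show(); a=plan([.4465,.0344,.036],toolR(-81)); print(a[0].round(3),a[1].round(3))
```

```text
t 5.08 pos [438.4  33.   35. ] yawz -81.1 ydir [-0.014 -0.006 -1.   ] op 1.001 F [ 0.2 -0.4  1.3] q [-0.152  0.099  2.264 -0.012  0.792  1.272]
[-0.027 -0.004 -0.   ] [-0.008 -0.003  0.028]
```

Call:
arm_command([
  {"hand":1,"travel":[-0.027,0,-0.004],"rotation":[0,0,0.028]},
  {"hand":1,"travel":[0,0,0],"rotation":[0,0,0]},
  {"hand":0,"travel":[0,0,0],"rotation":[0,0,0]},
  {"hand":0,"travel":[0,0,0],"rotation":[0,0,0]},
  {"hand":0,"travel":[0,0,0],"rotation":[0,0,0]},
  {"hand":0,"travel":[0,0,0],"rotation":[0,0,0]},
  {"hand":0,"travel":[0,0,0],"rotation":[0,0,0]},
], grip_force=60)

```text
time: 5.95
eef_pos: [0.448, 0.0355, 0.0356]
tcp_rot: [0.054, -0.703, 0.707, -0.056]
contact_force: [1.4, 0.0, 0.1]
opening: 0.58
```

Run:
```python
from h import *
show()
for c in ["scene"]:
    p,d=ctrl.read_camera(c)
    u,v=pix(c,[.4465,.0344,.05])[0].astype(int)
    cv2.imwrite(f"pics/g1_{c}.png",cv2.resize(p[v-45:v+45,u-60:u+60],None,fx=6,fy=6,interpolation=2))
```

```text
t 5.95 pos [448.   35.5  35.6] yawz -81.1 ydir [ 0.004 -0.004 -1.   ] op 0.58 F [1.4 0.  0.1] q [-0.146  0.109  2.25  -0.005  0.777  1.274]
```

View pics/g1_scene.png

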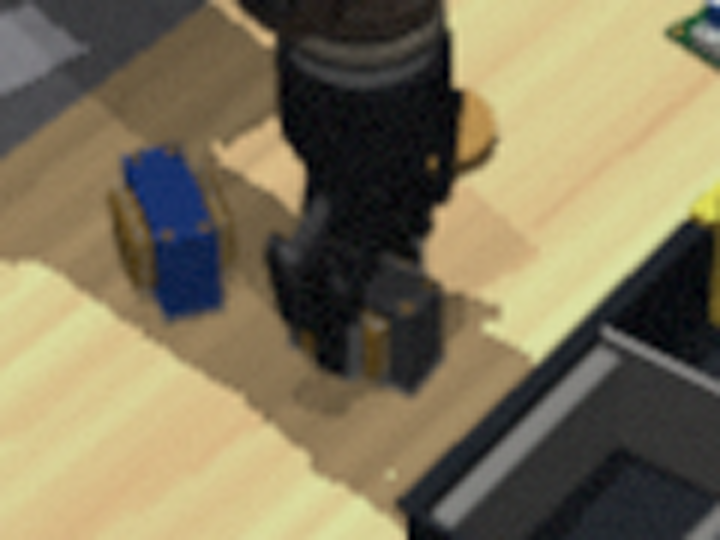

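Call:
arm_command([
  {"hand":0,"travel":[0,-0.03,0],"rotation":[0,0,0]},
  {"hand":0,"travel":[0,-0.1,0],"rotation":[0,0,0]},
  {"hand":0,"travel":[0,-0.15,0],"rotation":[0,0,0]},
  {"hand":0,"travel":[0,-0.15,0],"rotation":[0,0,0]},
  {"hand":0,"travel":[0,0,0],"rotation":[0,0,0]},
])

```text
time: 6.62
eef_pos: [0.4414, 0.0369, 0.1627]
tcp_rot: [0.059, -0.705, 0.705, -0.051]
contact_force: [0.4, 0.1, -5.3]
opening: 0.577
```

Run:
```python
from h import *
show(); a=plan([.616,-.0088,.16],toolR(-89)); print(a[0].round(3),a[1].round(3))
```

```text
t 6.62 pos [441.4  36.9 162.7] yawz -81.1 ydir [-0.012 -0.002 -1.   ] op 0.577 F [ 0.4  0.1 -5.3] q [-0.144 -0.133  2.203 -0.004  1.082  1.273]
[-0.551  0.002  0.241] [-0.002  0.264  0.023]
```

Call:
arm_command([
  {"hand":0,"travel":[-0.08,0,0.035],"rotation":[0,0,0.023]},
  {"hand":0,"travel":[-0.12,0,0.053],"rotation":[0,0,0]},
  {"hand":0,"travel":[-0.12,0,0.053],"rotation":[0,0,0]},
  {"hand":0,"travel":[-0.12,0,0.053],"rotation":[0,0,0]},
  {"hand":0,"travel":[-0.1,0,0.044],"rotation":[0,0,0]},
  {"hand":0,"travel":[0,0,0],"rotation":[0,0.132,0]},
  {"hand":0,"travel":[0,0,0],"rotation":[0,0.132,0]},
  {"hand":0,"travel":[0,0,0],"rotation":[0,0,0]},
])

```text
time: 7.62
eef_pos: [0.6003, -0.0073, 0.1296]
tcp_rot: [-0.021, 0.71, -0.704, -0.012]
contact_force: [0.0, -0.3, -6.3]
opening: 0.579
```

Run:
```python
from h import *
show(); a=plan([.616,-.0088,.12],toolR(-89)); print(a[0].round(3),a[1].round(3))
for c in ["scene","top"]:
    p,d=ctrl.read_camera(c)
    u,v=pix(c,[.614,.03,.066])[0].astype(int)
    cv2.imwrite(f"pics/t1_{c}.png",cv2.resize(p[v-60:v+60,u-80:u+80],None,fx=4.5,fy=4.5,interpolation=2))
```

```text
t 7.62 pos [600.3  -7.3 129.6] yawz -89.2 ydir [-0.046  0.008 -0.999] op 0.579 F [ 0.  -0.3 -6.3] q [-1.810e-01  2.800e-01  1.832e+00 -1.000e-03  1.077e+00  1.377e+00]
[-0.054  0.03   0.006] [ 0.016 -0.007  0.088]
```

View pics/t1_scene.png

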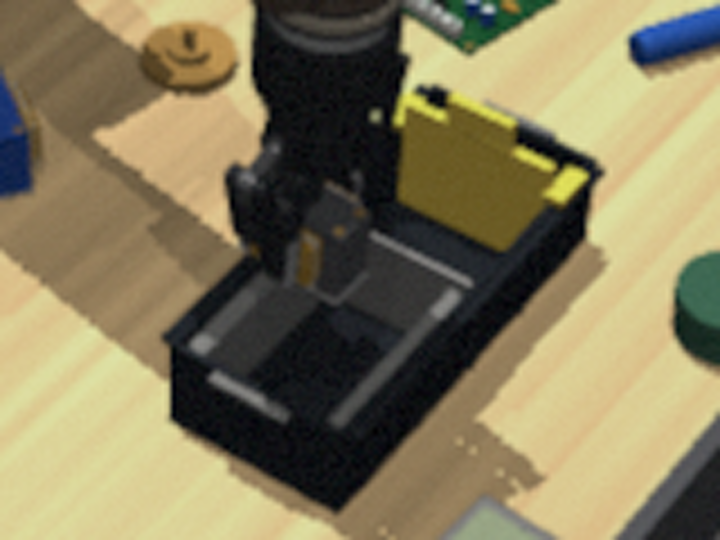

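View pics/t1_top.png

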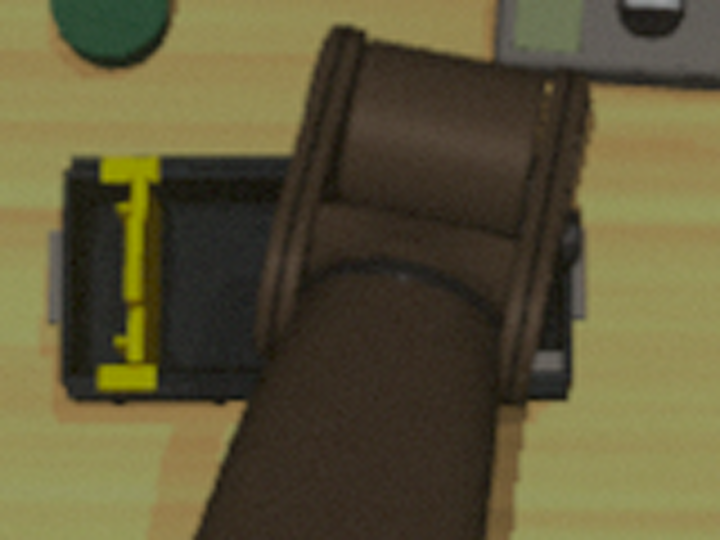

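Call:
arm_command([
  {"hand":0,"travel":[-0.054,0,0.006],"rotation":[0.016,-0.007,0.088]},
  {"hand":0,"travel":[0,0,0],"rotation":[0,0,0]},
])

```text
time: 7.98
eef_pos: [0.6154, -0.0085, 0.1275]
tcp_rot: [-0.008, 0.707, -0.707, 0.006]
contact_force: [-0.5, 1.0, -5.7]
opening: 0.58
```

Run:
```python
from h import *
show(); a=plan([.616,-.0088,.12],toolR(-89)); print(a[0].round(3),a[1].round(3))
```

```text
t 7.97 pos [615.4  -8.5 127.5] yawz -88.9 ydir [-0.002  0.001 -1.   ] op 0.58 F [-0.5  1.  -5.7] q [-0.179  0.292  1.82   0.     1.032  1.372]
[-0.002  0.025  0.001] [0.001 0.004 0.005]
```

Call:
arm_command([
  {"hand":0,"travel":[0,0.06,0],"rotation":[0,0,0]},
  {"hand":0,"travel":[0,0.06,0],"rotation":[0,0,0]},
  {"hand":0,"travel":[0,0.06,0],"rotation":[0,0,0]},
  {"hand":0,"travel":[0,0.03,0],"rotation":[0,0,0]},
  {"hand":0,"travel":[0,0,0],"rotation":[0,0,0]},
])

```text
time: 8.6
eef_pos: [0.6122, -0.008, 0.0576]
tcp_rot: [-0.011, 0.708, -0.706, 0.004]
contact_force: [-0.1, -0.5, -4.9]
opening: 0.578
```

Run:
```python
from h import *
show(); a=plan([.616,-.0088,.0396],toolR(-89)); print(a[0].round(3),a[1].round(3))
```

```text
t 8.6 pos [612.2  -8.   57.6] yawz -88.8 ydir [-0.009  0.002 -1.   ] op 0.578 F [-0.1 -0.5 -4.9] q [-0.179  0.388  1.846 -0.     0.917  1.372]
[-0.013  0.06   0.003] [0.004 0.006 0.018]
```

Call:
arm_command([
  {"hand":0,"travel":[-0.013,0.02,0.003],"rotation":[0,0,0.018]},
  {"hand":0,"travel":[0,0.02,0],"rotation":[0,0,0]},
  {"hand":0,"travel":[0,0.01,0],"rotation":[0,0,0]},
])

```text
time: 8.98
eef_pos: [0.6179, -0.0091, 0.0433]
tcp_rot: [-0.006, 0.708, -0.707, 0.009]
contact_force: [-0.1, 0.4, -6.0]
opening: 0.579
```

Call:
arm_command([
  {"hand":0,"travel":[0,0.006,0],"rotation":[0,0,0]},
])

```text
time: 9.1
eef_pos: [0.6181, -0.0091, 0.0415]
tcp_rot: [-0.006, 0.707, -0.707, 0.009]
contact_force: [0.6, -0.3, -5.9]
opening: 0.578
```

Call:
arm_command([
  {"hand":0,"travel":[0,0.006,0],"rotation":[0,0,0]},
])

```text
time: 9.22
eef_pos: [0.6183, -0.0091, 0.0399]
tcp_rot: [-0.005, 0.707, -0.707, 0.009]
contact_force: [-0.4, -0.3, -4.4]
opening: 0.579
```

Call:
arm_command([
  {"hand":0,"travel":[0,0.005,0],"rotation":[0,0,0]},
])

```text
time: 9.35
eef_pos: [0.6184, -0.0091, 0.0396]
tcp_rot: [-0.006, 0.707, -0.707, 0.009]
contact_force: [-5.7, 0.6, 5.9]
opening: 0.581
```

Call:
arm_command([
  {"hand":0,"travel":[0,0.004,0],"rotation":[0,0,0]},
])

```text
time: 9.48
eef_pos: [0.6186, -0.0091, 0.0397]
tcp_rot: [-0.006, 0.707, -0.707, 0.009]
contact_force: [-4.3, 0.3, 4.6]
opening: 0.574
```

Call:
arm_command([
  {"hand":0.8,"travel":[0,0,0],"rotation":[0,0,0]},
  {"hand":0.8,"travel":[0,0,0],"rotation":[0,0,0]},
  {"hand":0.8,"travel":[0,0,0],"rotation":[0,0,0]},
  {"hand":0.8,"travel":[0,-0.06,0],"rotation":[0,0,0]},
  {"hand":0.8,"travel":[0,-0.1,0],"rotation":[0,0,0]},
  {"hand":0.8,"travel":[0,-0.15,0],"rotation":[0,0,0]},
  {"hand":1,"travel":[0,-0.18,0],"rotation":[0,0,0]},
  {"hand":1,"travel":[0,-0.15,0],"rotation":[0,0,0]},
])

```text
time: 10.48
eef_pos: [0.618, -0.0095, 0.2399]
tcp_rot: [-0.004, 0.707, -0.707, 0.01]
contact_force: [-0.2, -0.2, 0.0]
opening: 0.999
```

Run:
```python
from h import *
show(); a=plan([.4853,.3812,.18],toolR(-100)); print(a[0].round(3),a[1].round(3))
for c in ["scene"]:
    p,d=ctrl.read_camera(c)
    u,v=pix(c,[.614,.03,.066])[0].astype(int)
    cv2.imwrite(f"pics/t2_{c}.png",cv2.resize(p[v-60:v+60,u-80:u+80],None,fx=4.5,fy=4.5,interpolation=2))
```

```text
t 10.47 pos [618.   -9.5 239.9] yawz -88.8 ydir [ 0.009  0.    -1.   ] op 0.999 F [-0.2 -0.2  0. ] q [-0.18   0.172  1.743  0.002  1.218  1.369]
[ 0.417  0.196 -1.311] [ 0.002  0.372 -0.017]
```

View pics/t2_scene.png

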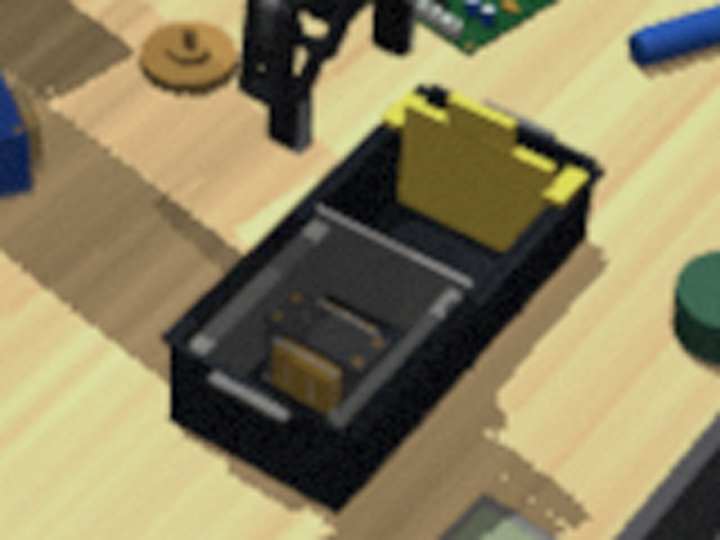

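Call:
arm_command([
  {"hand":0.5,"travel":[0.052,0,-0.164],"rotation":[0,0,0]},
  {"hand":0.5,"travel":[0.052,0,-0.164],"rotation":[0,0,0]},
  {"hand":0.5,"travel":[0.052,0,-0.164],"rotation":[0,0,0]},
  {"hand":0.5,"travel":[0.052,0,-0.164],"rotation":[0,0,0]},
  {"hand":0.5,"travel":[0.052,0,-0.164],"rotation":[0,0,0]},
  {"hand":0.5,"travel":[0.052,0,-0.164],"rotation":[0,0,0]},
  {"hand":0.5,"travel":[0.052,0,-0.164],"rotation":[0,0,0]},
  {"hand":0.5,"travel":[0.052,0.1,-0.164],"rotation":[0,0,0]},
  {"hand":0.5,"travel":[0,0.1,0],"rotation":[0,0.186,-0.01]},
  {"hand":0.5,"travel":[0,0,0],"rotation":[0,0.186,0]},
  {"hand":0.5,"travel":[0,0,0],"rotation":[0,0,0]},
])

```text
time: 11.9
eef_pos: [0.4913, 0.3949, 0.2015]
tcp_rot: [0.08, 0.708, -0.7, -0.047]
contact_force: [0.6, 0.4, 0.1]
opening: 0.5
```

Run:
```python
from h import *
show(); a=plan([.4853,.3812,.1],toolR(-100)); print(a[0].round(3),a[1].round(3))
```

```text
t 11.9 pos [491.3 394.9 201.5] yawz -100.3 ydir [ 0.048  0.006 -0.999] op 0.5 F [0.6 0.4 0.1] q [ 0.523  0.219  1.762 -0.021  1.117  2.282]
[0.027 0.337 0.053] [ 0.027 -0.01  -0.088]
```

Call:
arm_command([
  {"hand":0.5,"travel":[0.027,0,0.05],"rotation":[0.027,-0.01,-0.088]},
  {"hand":0.5,"travel":[0,0.12,0],"rotation":[0,0,0]},
  {"hand":0.5,"travel":[0,0.12,0],"rotation":[0,0,0]},
  {"hand":0.5,"travel":[0,0.06,0],"rotation":[0,0,0]},
  {"hand":0.5,"travel":[0,0,0],"rotation":[0,0,0]},
])

```text
time: 12.52
eef_pos: [0.4839, 0.382, 0.1158]
tcp_rot: [0.062, 0.707, -0.702, -0.057]
contact_force: [-0.1, 0.5, -0.3]
opening: 0.501
```

Run:
```python
from h import *
show(); a=plan([.4853,.3812,.044],toolR(-100)); print(a[0].round(3),a[1].round(3))
for c in ["scene","top"]:
    p,d=ctrl.read_camera(c)
    u,v=pix(c,[.4853,.3812,.03])[0].astype(int)
    cv2.imwrite(f"pics/b1_{c}.png",cv2.resize(p[v-45:v+45,u-60:u+60],None,fx=6,fy=6,interpolation=2))
```

```text
t 12.53 pos [483.9 382.  115.8] yawz -99.6 ydir [ 0.009  0.005 -1.   ] op 0.501 F [-0.1  0.5 -0.3] q [5.040e-01 3.040e-01 1.829e+00 1.000e-03 9.980e-01 2.242e+00]
[-0.003  0.239  0.003] [ 0.013  0.012 -0.014]
```

View pics/b1_scene.png

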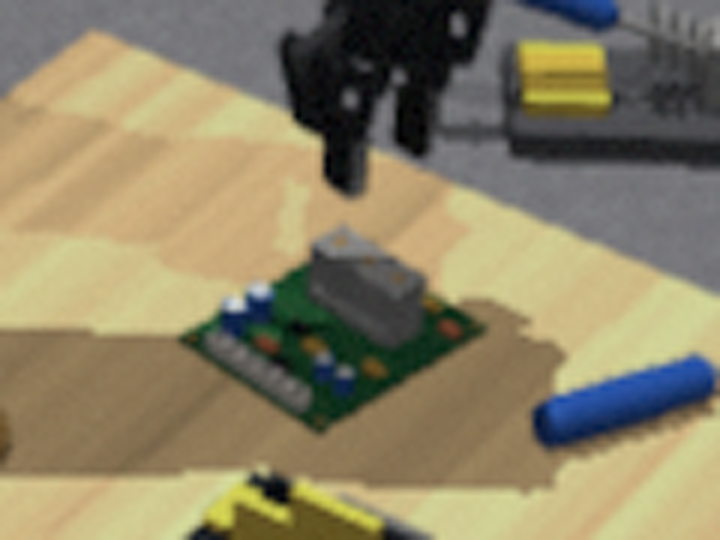

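View pics/b1_top.png

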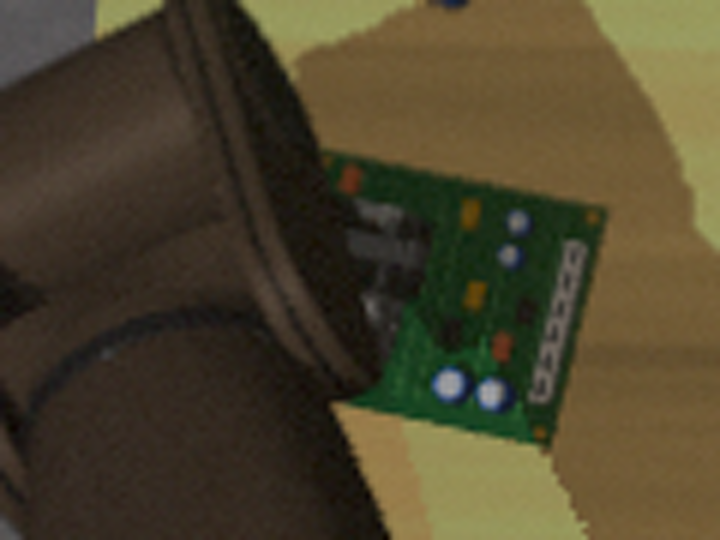

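The scene crop shows the jaws right over the can at (370,285), with no tall parts beside its middle. I go down.

Call:
arm_command([
  {"hand":0.5,"travel":[-0.003,0.07,0.003],"rotation":[0.013,0.012,-0.014]},
  {"hand":0.5,"travel":[0,0.07,0],"rotation":[0,0,0]},
  {"hand":0.5,"travel":[0,0.06,0],"rotation":[0,0,0]},
  {"hand":0.5,"travel":[0,0.03,0],"rotation":[0,0,0]},
  {"hand":0.5,"travel":[0,0,0],"rotation":[0,0,0]},
])

```text
time: 13.25
eef_pos: [0.4873, 0.3825, 0.0456]
tcp_rot: [0.063, 0.706, -0.703, -0.06]
contact_force: [1.1, 0.3, 0.8]
opening: 0.501
```

Run:
```python
from h import *
show(); a=plan([.4853,.3812,.042],toolR(-100)); print(a[0].round(3),a[1].round(3))
```

```text
t 13.25 pos [487.3 382.5  45.6] yawz -100.0 ydir [ 0.005  0.003 -1.   ] op 0.501 F [1.1 0.3 0.8] q [ 0.502  0.413  1.838 -0.     0.885  2.247]
[0.006 0.012 0.005] [ 0.007 -0.    -0.009]
```

Call:
arm_command([
  {"hand":0.5,"travel":[0.006,0.012,0.005],"rotation":[0.007,0,-0.009]},
  {"hand":0,"travel":[0,0,0],"rotation":[0,0,0]},
  {"hand":0,"travel":[0,0,0],"rotation":[0,0,0]},
  {"hand":0,"travel":[0,0,0],"rotation":[0,0,0]},
  {"hand":0,"travel":[0,0,0],"rotation":[0,0,0]},
], grip_force=35)

```text
time: 13.88
eef_pos: [0.4857, 0.3817, 0.043]
tcp_rot: [0.062, 0.705, -0.704, -0.061]
contact_force: [0.5, -0.9, -1.5]
opening: 0.273
```

Call:
arm_command([
  {"hand":0,"travel":[0,-0.03,0],"rotation":[0,0,0]},
  {"hand":0,"travel":[0,-0.08,0],"rotation":[0,0,0]},
  {"hand":0,"travel":[0,-0.12,0],"rotation":[0,0,0]},
  {"hand":0,"travel":[0,-0.15,0],"rotation":[0,0,0]},
  {"hand":0,"travel":[0,-0.12,0],"rotation":[0,0,0]},
  {"hand":0,"travel":[0,0,0],"rotation":[0,0,0]},
])

```text
time: 14.62
eef_pos: [0.4853, 0.3814, 0.1995]
tcp_rot: [0.062, 0.705, -0.704, -0.061]
contact_force: [-0.1, -0.6, -1.2]
opening: 0.275
```

Run:
```python
from h import *
show()
t=np.radians(1.0); 
print('can place', 613.8-np.sin(t)*-43, 56.2+np.cos(t)*-43)
a=plan([.6146,.0132,.2],toolR(-89)); print(a[0].round(3),a[1].round(3))
for c in ["scene"]:
    p,d=ctrl.read_camera(c)
    u,v=pix(c,[.4853,.3812,.16])[0].astype(int)
    cv2.imwrite(f"pics/b2_{c}.png",cv2.resize(p[v-45:v+45,u-60:u+60],None,fx=6,fy=6,interpolation=2))
```

```text
t 14.62 pos [485.3 381.4 199.5] yawz -100.0 ydir [ 0.002  0.001 -1.   ] op 0.275 F [-0.1 -0.6 -1.2] q [0.502 0.211 1.775 0.    1.153 2.247]
can place 614.5504534768031 13.206549108275176
[-0.637 -0.002  1.134] [ 0.003 -0.366 -0.004]
```

View pics/b2_scene.png

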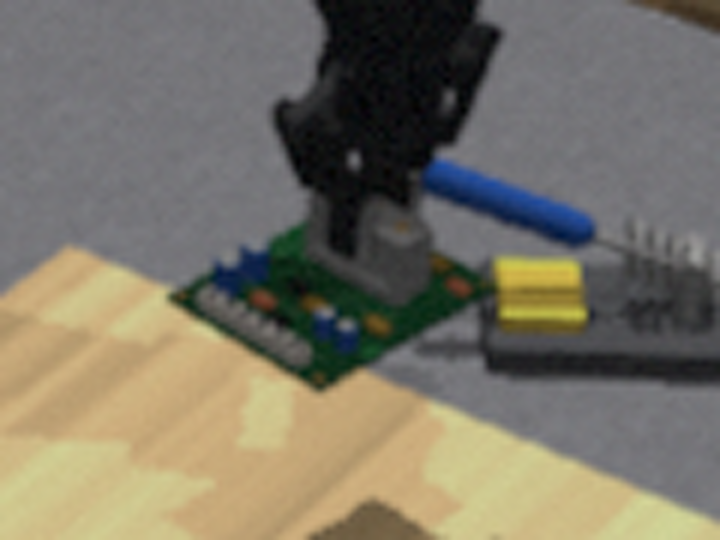

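Call:
arm_command([
  {"hand":0,"travel":[-0.05,0,0.09],"rotation":[0,0,0]},
  {"hand":0,"travel":[-0.084,0,0.149],"rotation":[0,0,0]},
  {"hand":0,"travel":[-0.084,0,0.149],"rotation":[0,0,0]},
  {"hand":0,"travel":[-0.084,0,0.149],"rotation":[0,0,0]},
  {"hand":0,"travel":[-0.084,0,0.149],"rotation":[0,0,0]},
  {"hand":0,"travel":[-0.084,0,0.149],"rotation":[0,0,0]},
  {"hand":0,"travel":[-0.084,0,0.149],"rotation":[0,0,0]},
  {"hand":0,"travel":[-0.084,0,0.149],"rotation":[0,0,0]},
  {"hand":0,"travel":[0,0,0],"rotation":[0,-0.183,0]},
  {"hand":0,"travel":[0,0,0],"rotation":[0,-0.183,0]},
  {"hand":0,"travel":[0,0,0],"rotation":[0,0,0]},
])

```text
time: 16.05
eef_pos: [0.6028, -0.0002, 0.1639]
tcp_rot: [0.025, -0.706, 0.707, 0.01]
contact_force: [-0.7, 0.2, -2.1]
opening: 0.272
```

Run:
```python
from h import *
show()
a=plan([.6146,.0132,.2],toolR(-89)); print(a[0].round(3),a[1].round(3))
```

```text
t 16.05 pos [ 6.028e+02 -2.000e-01  1.639e+02] yawz -88.7 ydir [-0.049 -0.002 -0.999] op 0.272 F [-0.7  0.2 -2.1] q [-0.165  0.244  1.806 -0.011  1.14   1.389]
[-0.035 -0.122 -0.044] [-0.002  0.009  0.094]
```

Call:
arm_command([
  {"hand":0,"travel":[-0.035,0,-0.044],"rotation":[0,0.009,0.094]},
  {"hand":0,"travel":[0,0,0],"rotation":[0,0,0]},
])

```text
time: 16.3
eef_pos: [0.611, 0.0137, 0.1595]
tcp_rot: [-0.007, 0.707, -0.707, 0.003]
contact_force: [1.2, -0.2, -1.3]
opening: 0.271
```

Run:
```python
from h import *
show()
a=plan([.6146,.0132,.15],toolR(-89)); print(a[0].round(3),a[1].round(3))
for c in ["scene","top"]:
    p,d=ctrl.read_camera(c); W=cloud(c,d); np.save(f"Wb_{c}.npy",W); cv2.imwrite(f"pics/b3_{c}_full.png",p)
    u,v=pix(c,[.614,.03,.066])[0].astype(int)
    cv2.imwrite(f"pics/b3_{c}.png",cv2.resize(p[v-60:v+60,u-80:u+80],None,fx=4.5,fy=4.5,interpolation=2))
```

```text
t 16.3 pos [611.   13.7 159.5] yawz -89.2 ydir [-0.005  0.    -1.   ] op 0.271 F [ 1.2 -0.2 -1.3] q [-1.430e-01  2.460e-01  1.812e+00 -1.000e-03  1.089e+00  1.414e+00]
[-0.012  0.032  0.002] [ 0.    -0.006  0.01 ]
```

View pics/b3_scene.png

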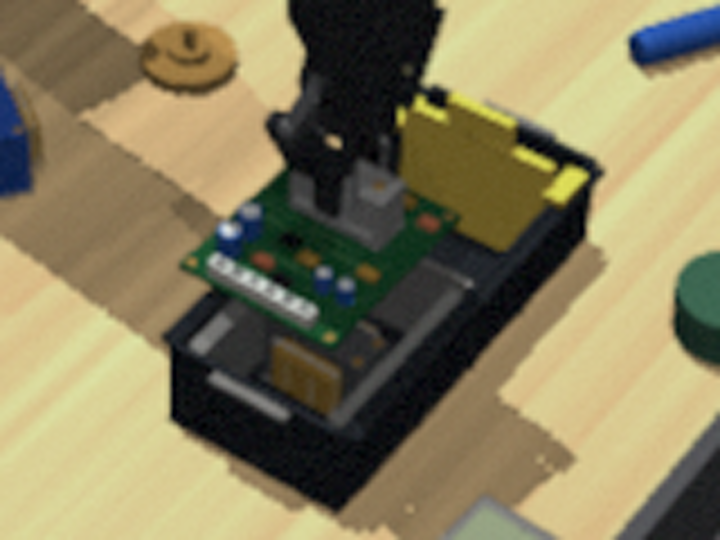

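View pics/b3_top.png

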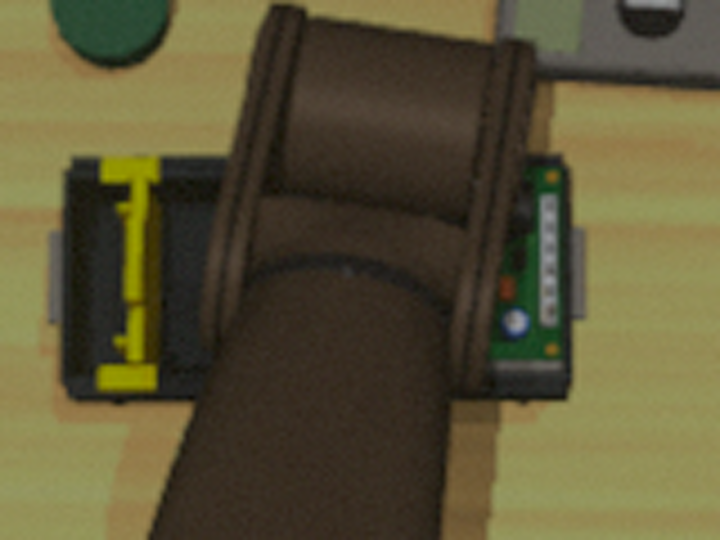

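Run:
```python
from h import *
s=st();pos=s['eef_pos']*1000
c=np.array([pos[0],pos[1]]);t=np.radians(1.0-0.2) # tool yaw -89.2 -> board yaw .8
Rm=np.array([[np.cos(t),-np.sin(t)],[np.sin(t),np.cos(t)]])
z=(pos[2]-43+3)/1000
print('z',z)
# board frame with can at 0,+22 : nominal
def samp(img,cam,x,y):
    w=(np.stack([x,y-22],-1)@Rm.T+c)/1000
    p=pix(cam,np.c_[w,np.full(len(w),z)]).astype(np.float32)
    return cv2.remap(img,p[:,0].reshape(1,-1),p[:,1].reshape(1,-1),cv2.INTER_CUBIC)[0].astype(float)
def edges(cam,axis,rng,span):
    im=cv2.imread(f"pics/b3_{cam}_full.png").astype(np.float32); g=im[...,1]-im[...,2]*.5-im[...,0]*.5
    a=np.arange(*rng,.5)
    pr=np.mean([samp(g,cam,a if axis=='x' else np.full_like(a,k),np.full_like(a,k) if axis=='x' else a) for k in np.arange(*span,1)],0)
    d=np.gradient(cv2.GaussianBlur(pr.reshape(1,-1),(11,1),0)[0])
    i=np.argsort(-abs(d))[:1]; print(cam,axis,rng,span,'edge',a[i],d[i].round(2),'expect ±50/±62')
for sp in [(-55,-30),(-25,5),(10,40)]: edges("scene",'x',(40,60),sp)
for sp in [(-58,-45),(-45,-30)]: edges("scene",'x',(-60,-40),sp)
for sp in [(-45,-15),(-10,15),(20,45)]: edges("scene",'y',(-72,-52),sp)
edges("top",'x',(-60,-40),(-60,-48)); edges("top",'x',(40,60),(-60,-50))
for sp in [(-45,-15),(-10,15),(20,45)]: edges("top",'y',(-72,-52),sp)
edges("scene",'y',(52,72),(30,48))
```

```text
z 0.1198365515777732
scene x (40, 60) (-55, -30) edge [48.] [-3.05] expect ±50/±62
scene x (40, 60) (-25, 5) edge [48.] [-3.05] expect ±50/±62
scene x (40, 60) (10, 40) edge [48.5] [-2.98] expect ±50/±62
scene x (-60, -40) (-58, -45) edge [-53.5] [2.38] expect ±50/±62
scene x (-60, -40) (-45, -30) edge [-52.5] [3.79] expect ±50/±62
scene y (-72, -52) (-45, -15) edge [-62.] [2.64] expect ±50/±62
scene y (-72, -52) (-10, 15) edge [-62.5] [3.22] expect ±50/±62
scene y (-72, -52) (20, 45) edge [-62.5] [3.8] expect ±50/±62
top x (-60, -40) (-60, -48) edge [-53.] [4.44] expect ±50/±62
top x (40, 60) (-60, -50) edge [48.] [-4.47] expect ±50/±62
top y (-72, -52) (-45, -15) edge [-63.5] [3.2] expect ±50/±62
top y (-72, -52) (-10, 15) edge [-60.] [-2.34] expect ±50/±62
top y (-72, -52) (20, 45) edge [-68.5] [-2.8] expect ±50/±62
scene y (52, 72) (30, 48) edge [53.5] [1.54] expect ±50/±62
```

Call:
arm_command([
  {"hand":0,"travel":[-0.02,0.04,-0.001],"rotation":[0,-0.006,0.01]},
  {"hand":0,"travel":[-0.004,0.05,0],"rotation":[0,0,0]},
  {"hand":0,"travel":[-0.004,0.03,0],"rotation":[0,0,0]},
  {"hand":0,"travel":[0,0,0],"rotation":[0,0,0]},
])

```text
time: 16.9
eef_pos: [0.6191, 0.013, 0.1199]
tcp_rot: [0.007, -0.707, 0.707, -0.005]
contact_force: [-0.0, -0.5, -1.3]
opening: 0.269
```

Run:
```python
from h import *
show()
a=plan([.6169,.0141,.101],toolR(-89)); print(a[0].round(4),a[1].round(3))
```

```text
t 16.9 pos [619.1  13.  119.9] yawz -89.1 ydir [-0.003 -0.    -1.   ] op 0.269 F [-0.  -0.5 -1.3] q [-1.420e-01  3.100e-01  1.813e+00 -1.000e-03  1.021e+00  1.412e+00]
[ 0.0072  0.0629 -0.0039] [-0.    -0.002  0.005]
```

Call:
arm_command([
  {"hand":0,"travel":[0.0072,0.02,-0.0039],"rotation":[0,0,0.005]},
  {"hand":0,"travel":[0,0.01,0],"rotation":[0,0,0]},
  {"hand":0,"travel":[0,0,0],"rotation":[0,0,0]},
])

```text
time: 17.27
eef_pos: [0.617, 0.0141, 0.1107]
tcp_rot: [0.006, -0.707, 0.707, -0.006]
contact_force: [0.6, -0.7, -1.1]
opening: 0.276
```

Run:
```python
from h import *
show()
a=plan([.6169,.0141,.101],toolR(-89)); print(a[0].round(4),a[1].round(3))
p,d=ctrl.read_camera("scene")
u,v=pix("scene",[.614,.03,.066])[0].astype(int)
cv2.imwrite("pics/b4.png",cv2.resize(p[v-60:v+60,u-80:u+80],None,fx=4.5,fy=4.5,interpolation=2))
```

```text
t 17.27 pos [617.   14.1 110.7] yawz -89.1 ydir [ 0.001 -0.    -1.   ] op 0.276 F [ 0.6 -0.7 -1.1] q [-0.141  0.316  1.824 -0.     1.     1.413]
[0.0005 0.0325 0.    ] [-0.001 -0.002 -0.001]
```

View pics/b4.png

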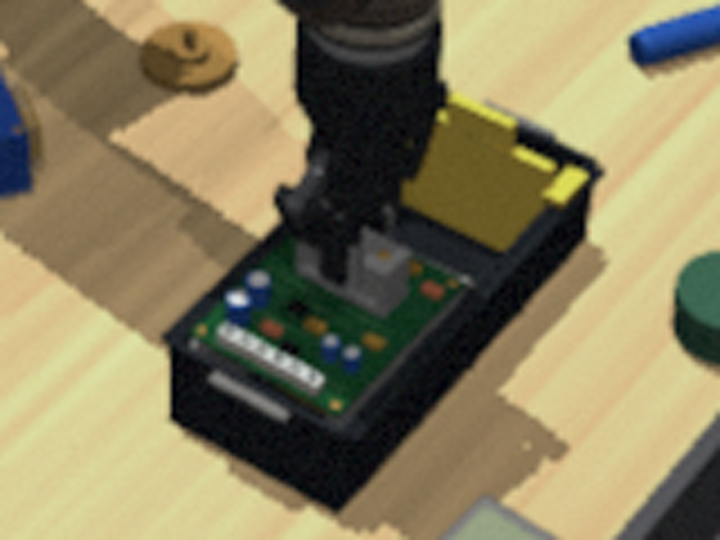

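Board aligned inside the walls, underside near z 68. Lowering slowly.

Call:
arm_command([
  {"hand":0,"travel":[0,0.012,0],"rotation":[0,0,0]},
  {"hand":0,"travel":[0,0.01,0],"rotation":[0,0,0]},
])

```text
time: 17.58
eef_pos: [0.6177, 0.0141, 0.1049]
tcp_rot: [0.005, -0.707, 0.707, -0.007]
contact_force: [0.1, 0.1, -1.4]
opening: 0.267
```

Call:
arm_command([
  {"hand":0,"travel":[0,0.006,0],"rotation":[0,0,0]},
])

```text
time: 17.7
eef_pos: [0.6177, 0.014, 0.1029]
tcp_rot: [0.005, -0.707, 0.707, -0.007]
contact_force: [-0.5, -0.1, -1.9]
opening: 0.271
```

Call:
arm_command([
  {"hand":0,"travel":[0,0.006,0],"rotation":[0,0,0]},
])

```text
time: 17.82
eef_pos: [0.6177, 0.014, 0.1009]
tcp_rot: [0.005, -0.707, 0.707, -0.007]
contact_force: [0.4, 0.5, -1.7]
opening: 0.275
```

Call:
arm_command([
  {"hand":0,"travel":[0,0.004,0],"rotation":[0,0,0]},
])

```text
time: 17.95
eef_pos: [0.6178, 0.014, 0.1007]
tcp_rot: [0.005, -0.707, 0.707, -0.007]
contact_force: [-2.6, -0.2, 6.3]
opening: 0.277
```

Call:
arm_command([
  {"hand":0,"travel":[0,0.004,0],"rotation":[0,0,0]},
])

```text
time: 18.08
eef_pos: [0.618, 0.014, 0.1007]
tcp_rot: [0.005, -0.707, 0.707, -0.006]
contact_force: [-2.7, 0.8, 5.8]
opening: 0.27
```

Call:
arm_command([
  {"hand":0.5,"travel":[0,0,0],"rotation":[0,0,0]},
  {"hand":0.5,"travel":[0,0,0],"rotation":[0,0,0]},
  {"hand":0.5,"travel":[0,-0.05,0],"rotation":[0,0,0]},
  {"hand":0.5,"travel":[0,-0.1,0],"rotation":[0,0,0]},
  {"hand":0.5,"travel":[0,-0.15,0],"rotation":[0,0,0]},
  {"hand":0.5,"travel":[0,-0.15,0],"rotation":[0,0,0]},
  {"hand":0.5,"travel":[0,0,0.18],"rotation":[0,0,0]},
  {"hand":0.8,"travel":[0,0,0.18],"rotation":[0,0,0]},
  {"hand":0.8,"travel":[0,0,0.18],"rotation":[0,0,0]},
])

```text
time: 19.2
eef_pos: [0.623, -0.1482, 0.2486]
tcp_rot: [0.004, -0.706, 0.708, -0.014]
contact_force: [0.4, -0.3, 0.1]
opening: 0.803
```

Run:
```python
from h import *
show()
for c in ["scene","top"]:
    p,d=ctrl.read_camera(c); W=cloud(c,d)
    q=W.reshape(-1,3)
    for y in [-.065,-.05,-.03,.025,.045]:
        m=(abs(q[:,0]-.614)<.04)&(abs(q[:,1]-y)<.006)&(q[:,2]<.09)
        if m.sum()>5: print(c,y,m.sum(),np.round(np.median(q[m,2])*1000,1))
    u,v=pix(c,[.614,.03,.066])[0].astype(int)
    cv2.imwrite(f"pics/b5_{c}.png",cv2.resize(p[v-60:v+60,u-80:u+80],None,fx=4.5,fy=4.5,interpolation=2))
```

```text
t 19.2 pos [ 623.  -148.2  248.6] yawz -88.6 ydir [ 0.014 -0.004 -1.   ] op 0.803 F [ 0.4 -0.3  0.1] q [-0.392  0.21   1.682  0.002  1.235  1.153]
scene -0.065 161 66.4
scene -0.05 109 62.6
scene -0.03 107 62.6
scene 0.025 26 64.5
scene 0.045 24 61.2
top -0.065 142 68.5
top -0.05 165 62.5
top -0.03 167 63.5
top 0.025 73 61.5
top 0.045 165 62.3
```

View pics/b5_scene.png

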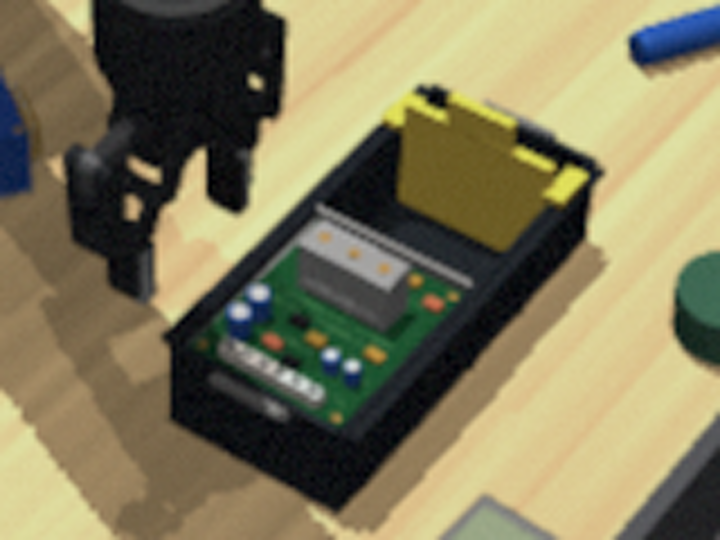

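View pics/b5_top.png

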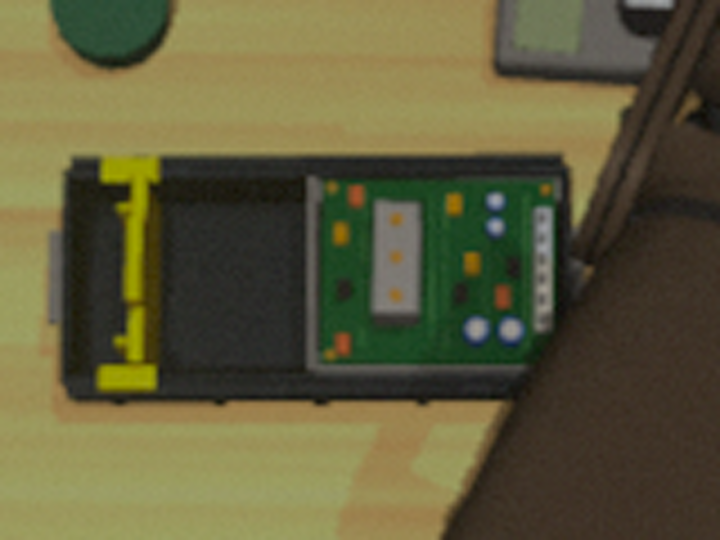

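The board lies flat on the ledges: the top crop shows green evenly between the walls, and its surface reads z 62 mm in both views. For the heat sink I first fit the arm's geometry, to see which tilts are reachable.

Run:
```python
import numpy as np
from scipy.optimize import least_squares
# q1,q2,q3,q5, x,y,z
D=np.array([[-1.29,.286,1.577,1.279,.2819,-.6133,.2563],[-.718,.046,1.848,1.243,.4864,-.2911,.2573],[-.14,-.095,2.214,1.009,.4489,.0378,.1414],
[-.16,.085,2.227,.792,.4648,.027,.0559],[-.152,.054,2.245,.83,.4506,.0329,.062],[-.152,.099,2.264,.792,.4384,.033,.035],
[-.144,-.133,2.203,1.082,.4414,.0369,.1627],[-.181,.280,1.832,1.077,.6003,-.0073,.1296],[-.179,.292,1.82,1.032,.6154,-.0085,.1275],
[-.179,.388,1.846,.917,.6122,-.008,.0576],[-.18,.172,1.743,1.218,.618,-.0095,.2399],[.523,.219,1.762,1.117,.4913,.3949,.2015],[.502,.413,1.838,.885,.4873,.3825,.0456],
[-.165,.244,1.806,1.14,.6028,-.0002,.1639],[-.392,.21,1.682,1.235,.623,-.1482,.2486]])
def fk(p,D):
    a0,L1,L2,e,L3,h,d=p
    q1,q2,q3,q5=D[:,:4].T
    A=q2+q3;B=A+q5
    r=a0+L1*np.sin(q2)+L2*np.sin(A)+e*np.cos(A)+L3*np.sin(B)
    z=h+L1*np.cos(q2)+L2*np.cos(A)-e*np.sin(A)+L3*np.cos(B)
    return np.c_[r*np.cos(q1)-d*np.sin(q1),r*np.sin(q1)+d*np.cos(q1),z]
def res(p): return np.r_[(fk(p,D)-D[:,4:]).ravel(),(p-p0)*.003]
p0=np.array([0,.4,.4,0,.25,.3,.1])
for f in (1,):
    s=least_squares(res,p0); print(s.x.round(4),np.abs((fk(s.x,D)-D[:,4:])).max())
```

```text
[5.000e-04 4.429e-01 5.721e-01 2.080e-02 2.262e-01 2.424e-01 1.003e-01] 0.00310528447476327
```

Run:
```python
from h import *
show()
a=plan([.4263,-.3785,.15],toolR(-97.6)); print(a[0].round(3),a[1].round(3))
```

```text
t 19.3 pos [ 622.8 -152.   248.2] yawz -89.0 ydir [ 0.013 -0.006 -1.   ] op 0.803 F [ 0.1  0.7 -0.4] q [-0.397  0.212  1.681  0.     1.234  1.155]
[0.673 0.323 0.741] [-0.009  0.288 -0.026]
```

Call:
arm_command([
  {"hand":0.8,"travel":[0.112,0,0.124],"rotation":[0,0,0]},
  {"hand":0.8,"travel":[0.112,0,0.124],"rotation":[0,0,0]},
  {"hand":0.8,"travel":[0.112,0,0.124],"rotation":[0,0,0]},
  {"hand":0.8,"travel":[0.112,0,0.124],"rotation":[0,0,0]},
  {"hand":0.8,"travel":[0.112,0.05,0.124],"rotation":[0,0,0]},
  {"hand":0.8,"travel":[0.112,0.05,0.124],"rotation":[0,0,0]},
  {"hand":0.8,"travel":[0,0.05,0],"rotation":[0,0.144,-0.02]},
  {"hand":0.8,"travel":[0,0.05,0],"rotation":[0,0.144,0]},
  {"hand":0.8,"travel":[0,0,0],"rotation":[0,0,0]},
])

```text
time: 20.42
eef_pos: [0.4232, -0.3844, 0.1937]
tcp_rot: [-0.053, -0.701, 0.71, 0.043]
contact_force: [-0.5, 0.4, 0.6]
opening: 0.801
```

Run:
```python
from h import *
show()
a=plan([.4263,-.3785,.11],toolR(-97.6)); print(a[0].round(3),a[1].round(3))
```

```text
t 20.43 pos [ 423.2 -384.4  193.7] yawz -97.8 ydir [ 0.013 -0.012 -1.   ] op 0.801 F [-0.5  0.4  0.6] q [-0.916  0.112  1.899  0.003  1.113  0.789]
[-0.004  0.279 -0.024] [-0.02  -0.005 -0.028]
```

Call:
arm_command([
  {"hand":0.8,"travel":[-0.004,0.08,-0.024],"rotation":[-0.02,-0.005,-0.028]},
  {"hand":0.8,"travel":[0,0.1,0],"rotation":[0,0,0]},
  {"hand":0.8,"travel":[0,0.08,0],"rotation":[0,0,0]},
  {"hand":0.8,"travel":[0,0,0],"rotation":[0,0,0]},
])

```text
time: 20.92
eef_pos: [0.4279, -0.3751, 0.1133]
tcp_rot: [0.045, 0.706, -0.706, -0.044]
contact_force: [0.1, 0.4, -0.1]
opening: 0.802
```

Run:
```python
from h import *
show()
a=plan([.4263,-.3785,.041],toolR(-97.6)); print(a[0].round(3),a[1].round(3))
for c in ["scene","top"]:
    p,d=ctrl.read_camera(c)
    u,v=pix(c,[.43,-.38,.06])[0].astype(int)
    cv2.imwrite(f"pics/h1_{c}.png",cv2.resize(p[v-55:v+55,u-70:u+70],None,fx=5,fy=5,interpolation=2))
```

```text
t 20.93 pos [ 427.9 -375.1  113.3] yawz -97.2 ydir [ 0.  0. -1.] op 0.802 F [ 0.1  0.4 -0.1] q [-8.980e-01  2.170e-01  1.943e+00  1.000e-03  9.820e-01  7.980e-01]
[0.004 0.241 0.012] [ 0.001  0.013 -0.001]
```

View pics/h1_scene.png

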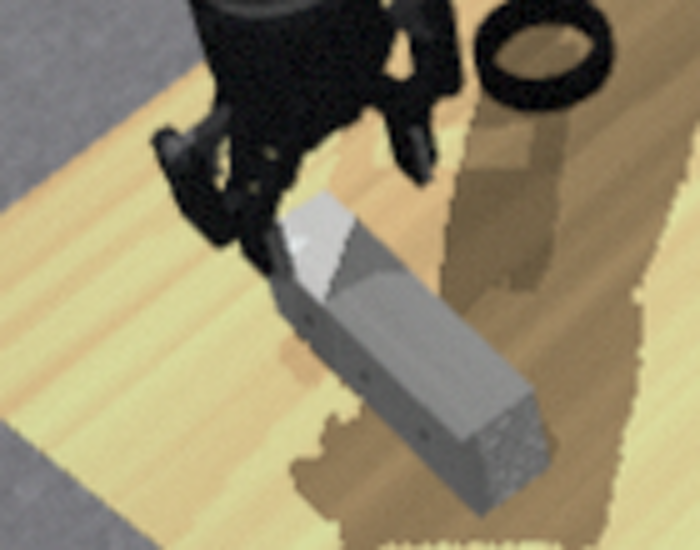

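View pics/h1_top.png

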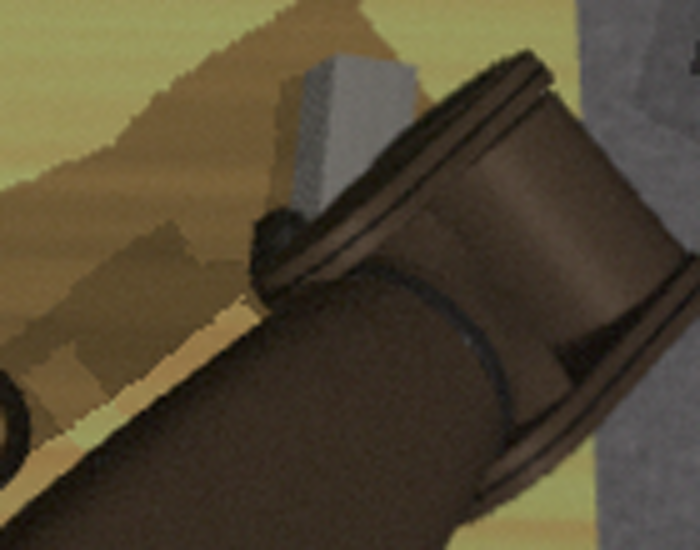

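Call:
arm_command([
  {"hand":0.8,"travel":[0.004,0.06,0.012],"rotation":[0,0.013,0]},
  {"hand":0.8,"travel":[0,0.07,0],"rotation":[0,0,0]},
  {"hand":0.8,"travel":[0,0.06,0],"rotation":[0,0,0]},
  {"hand":0.8,"travel":[0,0.04,0],"rotation":[0,0,0]},
  {"hand":0.8,"travel":[0,0,0],"rotation":[0,0,0]},
])

```text
time: 21.65
eef_pos: [0.4291, -0.3828, 0.0462]
tcp_rot: [-0.05, -0.703, 0.709, 0.044]
contact_force: [-0.1, -0.6, -0.4]
opening: 0.8
```

Run:
```python
from h import *
show()
a=plan([.4263,-.3785,.041],toolR(-97.6)); print(a[0].round(3),a[1].round(3))
```

```text
t 21.65 pos [ 429.1 -382.8   46.2] yawz -97.6 ydir [ 0.008 -0.009 -1.   ] op 0.8 F [-0.1 -0.6 -0.4] q [-9.050e-01  3.290e-01  1.953e+00  1.000e-03  8.480e-01  7.990e-01]
[ 0.011  0.017 -0.013] [-0.015 -0.001 -0.017]
```

Call:
arm_command([
  {"hand":0.8,"travel":[0.008,0.015,-0.012],"rotation":[-0.015,0,-0.017]},
  {"hand":0,"travel":[0,0,0],"rotation":[0,0,0]},
  {"hand":0,"travel":[0,0,0],"rotation":[0,0,0]},
  {"hand":0,"travel":[0,0,0],"rotation":[0,0,0]},
  {"hand":0,"travel":[0,0,0],"rotation":[0,0,0]},
  {"hand":0,"travel":[0,0,0],"rotation":[0,0,0]},
], grip_force=100)

```text
time: 22.4
eef_pos: [0.4278, -0.3795, 0.043]
tcp_rot: [-0.047, -0.705, 0.706, 0.047]
contact_force: [1.3, -0.1, -1.1]
opening: 0.461
```

Run:
```python
from h import *
show()
```

```text
t 22.4 pos [ 427.8 -379.5   43. ] yawz -97.6 ydir [ 0.001 -0.002 -1.   ] op 0.461 F [ 1.3 -0.1 -1.1] q [-9.030e-01  3.320e-01  1.956e+00 -1.000e-03  8.520e-01  8.010e-01]
```

Call:
arm_command([
  {"hand":0,"travel":[0,-0.03,0],"rotation":[0,0,0]},
  {"hand":0,"travel":[0,-0.1,0],"rotation":[0,0,0]},
  {"hand":0,"travel":[0,-0.16,0],"rotation":[0,0,0]},
  {"hand":0,"travel":[0,-0.18,0],"rotation":[0,0,0]},
  {"hand":0,"travel":[0,-0.18,0],"rotation":[0,0,0]},
  {"hand":0,"travel":[0,-0.05,0],"rotation":[0,0,0]},
  {"hand":0,"travel":[0,0,0],"rotation":[0,0,0]},
])

```text
time: 23.28
eef_pos: [0.4255, -0.3766, 0.2559]
tcp_rot: [0.045, 0.708, -0.704, -0.049]
contact_force: [-0.0, 0.6, -3.4]
opening: 0.453
```

Run:
```python
from h import *
show()
a=plan([.508,-.233,.24],toolR(-125)); print(a[0].round(3),a[1].round(3))
```

```text
t 23.27 pos [ 425.5 -376.6  255.9] yawz -97.6 ydir [-0.006  0.006 -1.   ] op 0.453 F [-0.   0.6 -3.4] q [-9.030e-01  5.700e-02  1.839e+00 -1.000e-03  1.254e+00  8.010e-01]
[-0.21   0.054 -0.511] [0.007 0.913 0.015]
```

Call:
arm_command([
  {"hand":0,"travel":[-0.07,0,-0.17],"rotation":[0,0,0]},
  {"hand":0,"travel":[-0.07,0,-0.17],"rotation":[0,0,0]},
  {"hand":0,"travel":[-0.07,0,-0.17],"rotation":[0,0,0]},
  {"hand":0,"travel":[0,0,0],"rotation":[0,0.305,0]},
  {"hand":0,"travel":[0,0,0],"rotation":[0,0.305,0]},
  {"hand":0,"travel":[0,0,0],"rotation":[0,0.305,0]},
  {"hand":0,"travel":[0,0,0],"rotation":[0,0,-0.2]},
  {"hand":0,"travel":[0,0,0],"rotation":[0,0,-0.3]},
  {"hand":0,"travel":[0,0,0],"rotation":[0,0,-0.3]},
  {"hand":0,"travel":[0,0,0],"rotation":[0,0,0]},
])

```text
time: 24.52
eef_pos: [0.4982, -0.2195, 0.2187]
tcp_rot: [0.047, 0.706, -0.597, -0.377]
contact_force: [-0.8, -0.7, -3.4]
opening: 0.454
```

Run:
```python
from h import *
show()
a=plan([.508,-.233,.24],toolR(-125,-90)); print(a[0].round(3),a[1].round(3))
p,d=ctrl.read_camera("scene")
u,v=pix("scene",[.52,-.24,.2])[0].astype(int)
cv2.imwrite("pics/h2.png",cv2.resize(p[v-90:v+90,max(u-120,0):u+120],None,fx=3,fy=3,interpolation=2))
```

```text
t 24.52 pos [ 498.2 -219.5  218.7] yawz -126.0 ydir [-0.385  0.282 -0.879] op 0.454 F [-0.8 -0.7 -3.4] q [-0.607  0.287  1.697  0.012  1.654  1.591]
[-0.012 -0.088  0.017] [ 0.033 -0.016 -2.051]
```

View pics/h2.png

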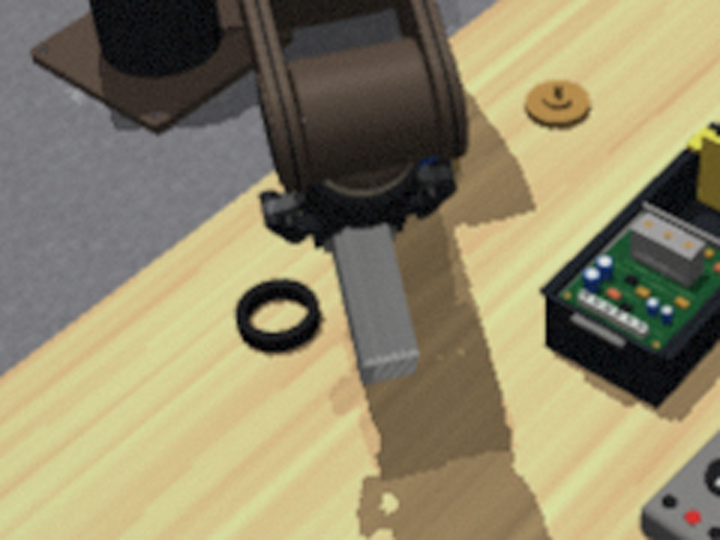

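Call:
arm_command([
  {"hand":0,"travel":[0,-0.04,0],"rotation":[0.01,0,-0.3]},
  {"hand":0,"travel":[0,-0.02,0],"rotation":[0.01,0,-0.3]},
  {"hand":0,"travel":[0,0,0],"rotation":[0,0,-0.3]},
  {"hand":0,"travel":[0,0,0],"rotation":[0,0,-0.3]},
  {"hand":0,"travel":[0,0,0],"rotation":[0,0,0]},
])

```text
time: 25.2
eef_pos: [0.5032, -0.2222, 0.231]
tcp_rot: [-0.178, 0.682, -0.454, -0.545]
contact_force: [-0.1, 0.5, -3.6]
opening: 0.46
```

Run:
```python
from h import *
show()
a=plan([.508,-.233,.24],toolR(-125,-90)); print(a[0].round(3),a[1].round(3))
```

```text
t 25.2 pos [ 503.2 -222.2  231. ] yawz -125.6 ydir [-0.737  0.525 -0.426] op 0.46 F [-0.1  0.5 -3.6] q [-0.605  0.586  1.465  0.015  2.221  1.593]
[ 0.012 -0.043  0.02 ] [ 0.017 -0.016 -0.84 ]
```

Call:
arm_command([
  {"hand":0,"travel":[0,0,0],"rotation":[0.01,-0.01,-0.28]},
  {"hand":0,"travel":[0,0,0],"rotation":[0.01,-0.01,-0.28]},
  {"hand":0,"travel":[0,0,0],"rotation":[0,0,-0.28]},
  {"hand":0,"travel":[0,0,0],"rotation":[0,0,0]},
])

```text
time: 25.7
eef_pos: [0.5025, -0.2207, 0.2336]
tcp_rot: [-0.323, 0.629, -0.333, -0.624]
contact_force: [-0.9, -0.1, -3.1]
opening: 0.457
```

Run:
```python
from h import *
show()
a=plan([.508,-.233,.15],toolR(-125,-90)); print(a[0].round(3),a[1].round(3))
for c in ["scene","top"]:
    p,d=ctrl.read_camera(c); cv2.imwrite(f"pics/h3_{c}_full.png",p); np.save(f"Wh_{c}.npy",cloud(c,d))
    u,v=pix(c,[.52,-.24,.15])[0].astype(int)
    cv2.imwrite(f"pics/h3_{c}.png",cv2.resize(p[v-70:v+70,max(u-90,0):u+90],None,fx=4,fy=4,interpolation=2))
```

```text
t 25.7 pos [ 502.5 -220.7  233.6] yawz -124.8 ydir [-0.821  0.57  -0.016] op 0.457 F [-0.9 -0.1 -3.1] q [-0.601  0.734  1.419  0.01   2.543  1.578]
[-0.279 -0.034  0.023] [-0.008  0.002 -0.03 ]
```

View pics/h3_scene.png

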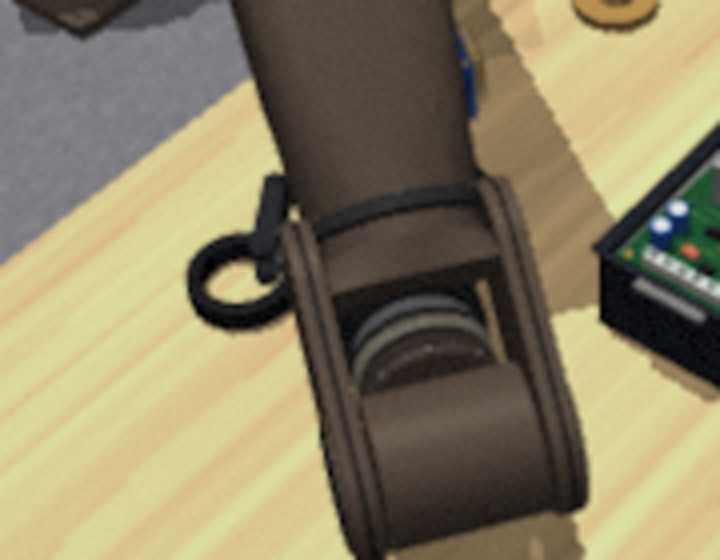

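View pics/h3_top.png

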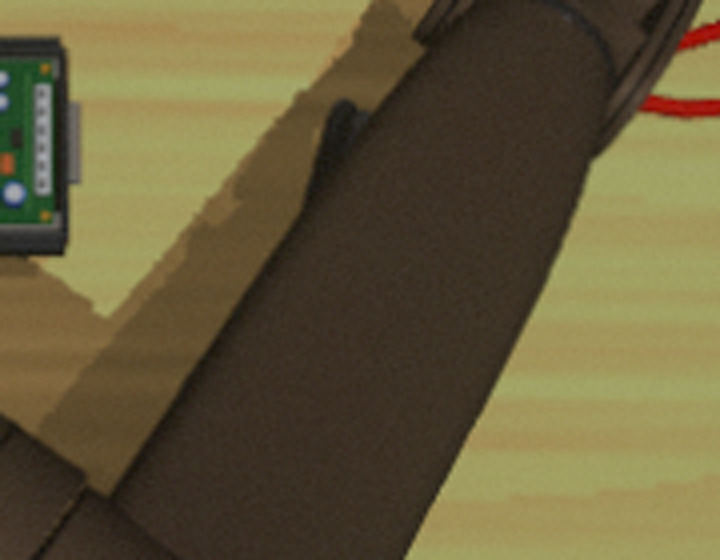

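Call:
arm_command([
  {"hand":0,"travel":[-0.1,0,0],"rotation":[-0.008,0,-0.03]},
  {"hand":0,"travel":[-0.1,0,0],"rotation":[0,0,0]},
  {"hand":0,"travel":[-0.08,0,0],"rotation":[0,0,0]},
  {"hand":0,"travel":[-0.05,0,0],"rotation":[0,0,0]},
  {"hand":0,"travel":[0,0,0],"rotation":[0,0,0]},
])

```text
time: 26.42
eef_pos: [0.5075, -0.2236, 0.1422]
tcp_rot: [-0.316, 0.633, -0.337, -0.621]
contact_force: [0.3, 0.1, -1.7]
opening: 0.465
```

Run:
```python
from h import *
show()
a=plan([.5025,-.2207,.113],toolR(-125,-90)); print(a[0].round(3),a[1].round(3))
for c in ["scene"]:
    p,d=ctrl.read_camera(c); 
    u,v=pix(c,[.52,-.24,.1])[0].astype(int)
    cv2.imwrite(f"pics/h4_{c}.png",cv2.resize(p[v-70:v+70,max(u-90,0):u+90],None,fx=4,fy=4,interpolation=2))
```

```text
t 26.43 pos [ 507.5 -223.6  142.2] yawz -125.0 ydir [-0.819  0.573 -0.033] op 0.465 F [ 0.3  0.1 -1.7] q [-0.602  0.868  1.386  0.014  2.426  1.58 ]
[-0.096  0.022  0.002] [-0.     0.002 -0.063]
```

View pics/h4_scene.png

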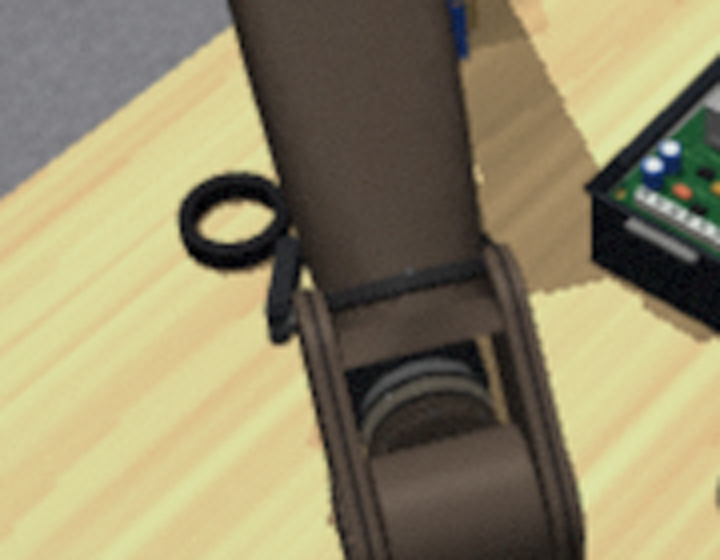

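Call:
arm_command([
  {"hand":0,"travel":[-0.03,0,0],"rotation":[0,0,-0.06]},
  {"hand":0,"travel":[-0.03,0,0],"rotation":[0,0,-0.01]},
  {"hand":0,"travel":[0,0,0],"rotation":[0,0,0]},
])

```text
time: 26.85
eef_pos: [0.5087, -0.2244, 0.1254]
tcp_rot: [-0.327, 0.627, -0.326, -0.627]
contact_force: [0.2, 0.6, -2.1]
opening: 0.455
```

Run:
```python
from h import *
show()
a=plan([.5025,-.2207,.113],toolR(-125,-90)); print(a[0].round(3),a[1].round(3))
```

```text
t 26.85 pos [ 508.7 -224.4  125.4] yawz -125.0 ydir [-0.819  0.573  0.002] op 0.455 F [ 0.2  0.6 -2.1] q [-0.602  0.908  1.371  0.014  2.435  1.58 ]
[-0.041  0.024  0.002] [-0.001  0.003  0.003]
```

Call:
arm_command([
  {"hand":0,"travel":[-0.014,0,0],"rotation":[0,0,-0.002]},
  {"hand":0,"travel":[-0.012,0,0],"rotation":[0,0,-0.002]},
  {"hand":0,"travel":[-0.01,0,0],"rotation":[0,0,-0.002]},
])

```text
time: 27.22
eef_pos: [0.509, -0.2246, 0.1145]
tcp_rot: [0.328, -0.627, 0.325, 0.627]
contact_force: [0.6, -0.3, -2.9]
opening: 0.457
```

Call:
arm_command([
  {"hand":0,"travel":[-0.007,0,0],"rotation":[0,0,0]},
])

```text
time: 27.35
eef_pos: [0.509, -0.2245, 0.1122]
tcp_rot: [0.328, -0.627, 0.325, 0.627]
contact_force: [-0.0, 0.6, -3.2]
opening: 0.453
```

Call:
arm_command([
  {"hand":0,"travel":[-0.007,0,0],"rotation":[0,0,0]},
])

```text
time: 27.48
eef_pos: [0.509, -0.2245, 0.11]
tcp_rot: [0.328, -0.627, 0.325, 0.627]
contact_force: [0.4, -0.3, -3.8]
opening: 0.454
```

Run:
```python
from h import *
show()
```

```text
t 27.48 pos [ 509.  -224.5  110. ] yawz -125.0 ydir [-0.819  0.573  0.004] op 0.454 F [ 0.4 -0.3 -3.8] q [-0.602  0.933  1.362  0.014  2.421  1.58 ]
```

Call:
arm_command([
  {"hand":0,"travel":[-0.005,0,0],"rotation":[0,0,0.005]},
])

```text
time: 27.6
eef_pos: [0.509, -0.2245, 0.1085]
tcp_rot: [-0.327, 0.627, -0.326, -0.627]
contact_force: [0.4, 0.3, 1.2]
opening: 0.459
```

Call:
arm_command([
  {"hand":0,"travel":[-0.005,0,0],"rotation":[0,0,0]},
])

```text
time: 27.72
eef_pos: [0.5093, -0.2247, 0.1085]
tcp_rot: [0.328, -0.627, 0.325, 0.628]
contact_force: [-0.4, 0.0, 3.8]
opening: 0.456
```

Call:
arm_command([
  {"hand":0,"travel":[-0.004,0,0],"rotation":[0,0,0]},
])

```text
time: 27.85
eef_pos: [0.5095, -0.2248, 0.1085]
tcp_rot: [0.329, -0.626, 0.324, 0.628]
contact_force: [-1.6, 0.8, 4.1]
opening: 0.455
```

Run:
```python
from h import *
show(); print(st()['wrist_torque'])
```

```text
t 27.85 pos [ 509.5 -224.8  108.5] yawz -125.0 ydir [-0.819  0.573  0.006] op 0.455 F [-1.6  0.8  4.1] q [-0.601  0.937  1.359  0.014  2.422  1.58 ]
[-0.05212004 -0.00928443 -0.03793576]
```

Call:
arm_command([
  {"hand":0.6,"travel":[0,0,0],"rotation":[0,0,0]},
  {"hand":0.8,"travel":[0,0,0],"rotation":[0,0,0]},
  {"hand":0.8,"travel":[0,0,0],"rotation":[0,0,0]},
  {"hand":0.8,"travel":[0,-0.04,0],"rotation":[0,0,0]},
  {"hand":0.8,"travel":[0,-0.08,0],"rotation":[0,0,0]},
  {"hand":0.8,"travel":[0,-0.12,0],"rotation":[0,0,0]},
  {"hand":0.8,"travel":[0,-0.12,0],"rotation":[0,0,0]},
  {"hand":0.8,"travel":[0,0,0],"rotation":[0,0,0]},
])

```text
time: 28.85
eef_pos: [0.5998, -0.2881, 0.1069]
tcp_rot: [0.329, -0.627, 0.324, 0.628]
contact_force: [-0.2, 0.4, -1.0]
opening: 0.799
```

Run:
```python
from h import *
show()
a=plan([.75,-.39,.3],toolR(-125,0)); print(a[0].round(3),a[1].round(3))
for c in ["scene","top"]:
    p,d=ctrl.read_camera(c); 
    u,v=pix(c,[.5,-.22,.1])[0].astype(int)
    cv2.imwrite(f"pics/h5_{c}.png",cv2.resize(p[v-70:v+70,max(u-90,0):u+90],None,fx=4,fy=4,interpolation=2))
```

```text
t 28.85 pos [ 599.8 -288.1  106.9] yawz -125.0 ydir [-0.819  0.573  0.006] op 0.799 F [-0.2  0.4 -1. ] q [-0.603  1.149  0.971  0.015  2.599  1.582]
[ 0.647 -0.601 -0.01 ] [2.000e-03 3.000e-03 3.012e+00]
```

View pics/h5_scene.png

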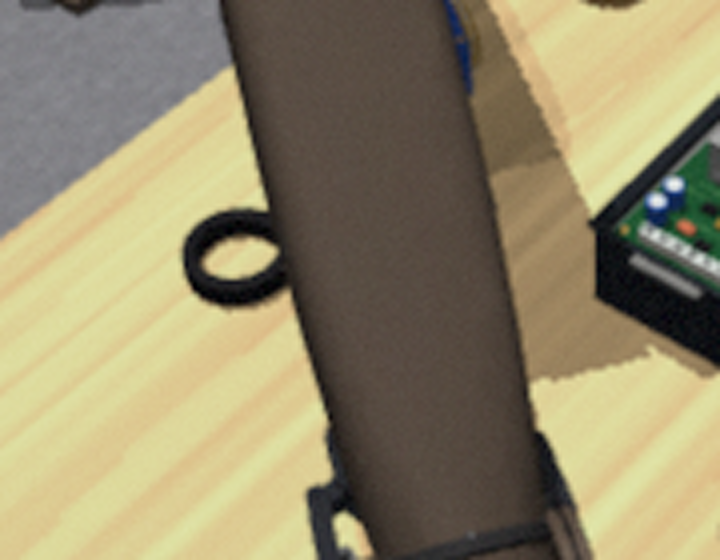

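View pics/h5_top.png

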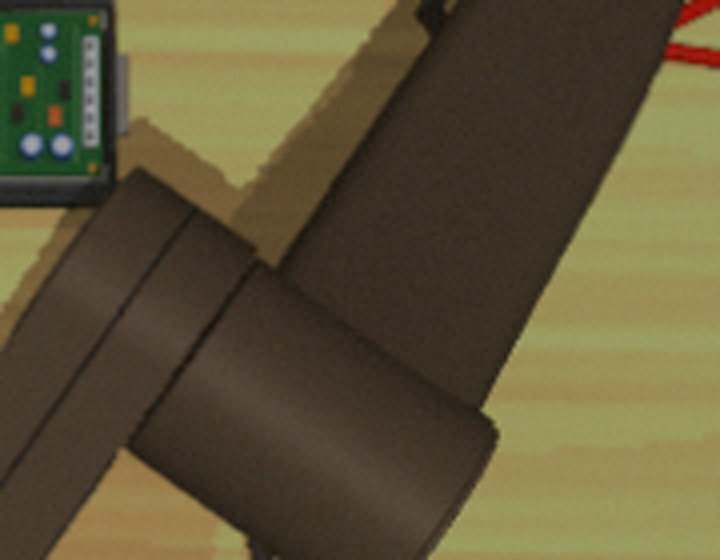

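Call:
arm_command([
  {"hand":0.8,"travel":[0.15,0,0],"rotation":[0,0,0]},
  {"hand":0.8,"travel":[0.18,0,0],"rotation":[0,0,0]},
  {"hand":0.8,"travel":[0.18,0,0],"rotation":[0,0,0]},
  {"hand":0.8,"travel":[0.15,0,0],"rotation":[0,0,0.2]},
  {"hand":0.8,"travel":[0,0,0],"rotation":[0,0,0.35]},
  {"hand":0.8,"travel":[0,0,0],"rotation":[0,0,0.35]},
  {"hand":0.8,"travel":[0,0,0],"rotation":[0,0,0.35]},
  {"hand":0.8,"travel":[0,0,0],"rotation":[0,0,0.35]},
  {"hand":0.8,"travel":[0,0,0],"rotation":[0,0,0.35]},
  {"hand":0.8,"travel":[0,0,0],"rotation":[0,0,0.35]},
  {"hand":0.8,"travel":[0,0,0],"rotation":[0,0,0.35]},
  {"hand":0.8,"travel":[0,0,0],"rotation":[0,0,0.35]},
])

```text
time: 30.45
eef_pos: [0.5921, -0.2811, 0.308]
tcp_rot: [-0.214, -0.674, 0.675, 0.209]
contact_force: [0.0, -0.2, -0.3]
opening: 0.802
```

Run:
```python
from h import *
show()
a=plan([.65,-.288,.3],toolR(-125,0)); print(a[0].round(3),a[1].round(3))
for c in ["scene","top"]:
    p,d=ctrl.read_camera(c); np.save(f"Wh_{c}.npy",cloud(c,d)); cv2.imwrite(f"pics/h6_{c}_full.png",p)
    u,v=pix(c,[.5,-.22,.1])[0].astype(int)
    cv2.imwrite(f"pics/h6_{c}.png",cv2.resize(p[v-70:v+70,max(u-90,0):u+90],None,fx=4,fy=4,interpolation=2))
```

```text
t 30.45 pos [ 592.1 -281.1  308. ] yawz -124.8 ydir [ 0.007 -0.003 -1.   ] op 0.802 F [ 0.  -0.2 -0.3] q [-0.598  0.206  1.578  0.002  1.349  1.58 ]
[-0.171  0.028 -0.091] [ 0.003  0.006 -0.015]
```

View pics/h6_scene.png

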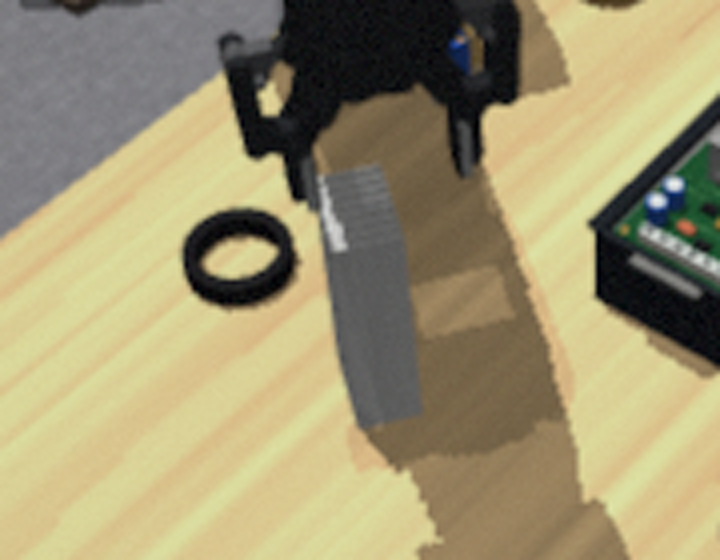

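View pics/h6_top.png

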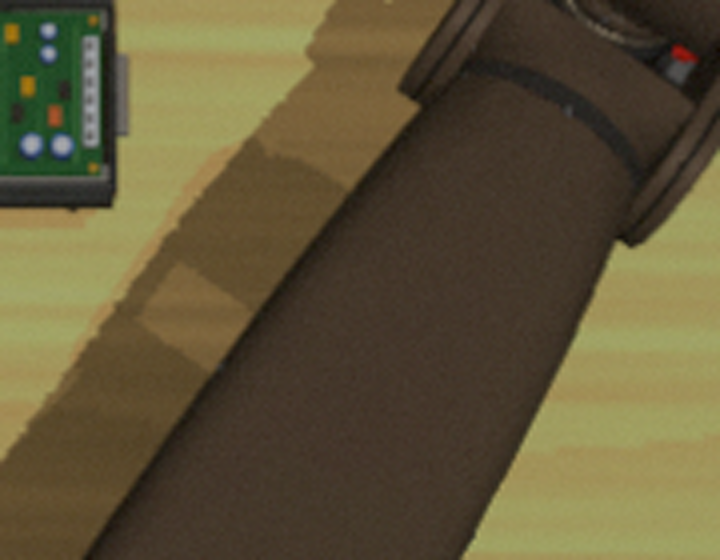

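Run:
```python
from fit import *
W=np.load("Wh_scene.npy"); q=W.reshape(-1,3)
m=(abs(q[:,0]-.5)<.06)&(abs(q[:,1]+.217)<.06)&(q[:,2]>.15)&(q[:,2]<.175)
print(m.sum(),rect(q[m]),np.median(q[m,2])); print(fitrect(q[m],40,60,(0,0,-35)))
im=cv2.imread("pics/h6_scene_full.png")
for cx,cy in [(.4989,-.2174)]:
  for z,col in [(.16,(0,0,255)),(0,(255,0,0))]:
    t=np.radians(-35);P=[]
    for a,b in [(-30,-20),(30,-20),(30,20),(-30,20)]:
        P.append([cx+(a*np.cos(t)-b*np.sin(t))/1000,cy+(a*np.sin(t)+b*np.cos(t))/1000,z])
    pp=pix("scene",P);cc=pp.mean(0)
    if z>0: u0,v0=int(cc[0])-50,int(cc[1])-30; o=cv2.resize(im[v0:v0+90,u0:u0+100],None,fx=6,fy=6,interpolation=2)
    cv2.polylines(o,[((pp+.5-[u0,v0])*6).astype(int).reshape(-1,1,2)],True,col,1)
cv2.imwrite("pics/h7.png",o)
```

```text
385 (array([ 500.2, -216.6]), array([40.3, 67.4]), 55.1) 0.1576286518953406
(np.float64(5.457031831943801), np.float64(500.1), np.float64(-216.0), np.float64(-37.25), np.float64(62.4), np.float64(37.1))
```

View pics/h7.png

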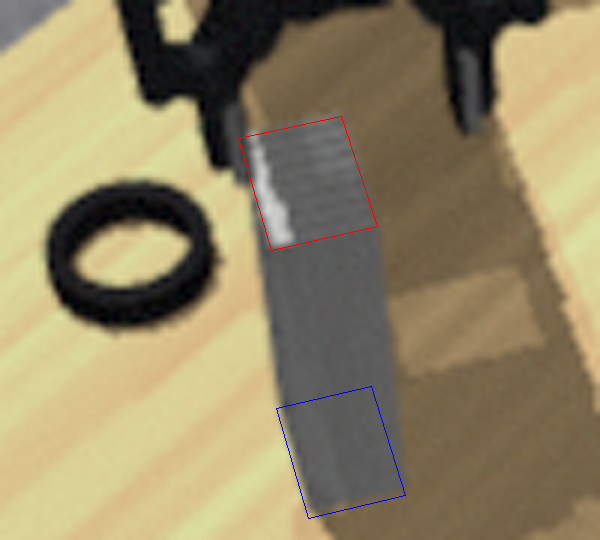

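Run:
```python
from h import *
show()
a=plan([.499,-.217,.22],toolR(-125,0)); print(a[0].round(3),a[1].round(3))
```

```text
t 30.55 pos [ 590.1 -279.1  307.5] yawz -124.8 ydir [ 0.001  0.001 -1.   ] op 0.799 F [-1.1 -0.5  0. ] q [-0.598  0.204  1.581  0.002  1.356  1.58 ]
[0.368 0.291 0.004] [ 0.004  0.007 -0.   ]
```

Call:
arm_command([
  {"hand":0.8,"travel":[0.14,0,0],"rotation":[0,0.007,0]},
  {"hand":0.8,"travel":[0.14,0,0],"rotation":[0,0,0]},
  {"hand":0.8,"travel":[0.09,0,0],"rotation":[0,0,0]},
  {"hand":0.8,"travel":[0,0,0],"rotation":[0,0,0]},
])

```text
time: 31.05
eef_pos: [0.4946, -0.2127, 0.3054]
tcp_rot: [0.208, 0.676, -0.672, -0.217]
contact_force: [-0.0, 0.2, 0.2]
opening: 0.799
```

Run:
```python
from h import *
show()
a=plan([.499,-.217,.21],toolR(-125,0)); print(a[0].round(3),a[1].round(3))
```

```text
t 31.05 pos [ 494.6 -212.7  305.4] yawz -125.0 ydir [-0.01   0.009 -1.   ] op 0.799 F [-0.   0.2  0.2] q [-0.596 -0.045  1.851  0.002  1.35   1.586]
[-0.025  0.318  0.004] [ 0.003 -0.001  0.027]
```

Call:
arm_command([
  {"hand":0.8,"travel":[-0.02,0.1,0.004],"rotation":[0,0,0.027]},
  {"hand":0.8,"travel":[0,0.12,0],"rotation":[0,0,0]},
  {"hand":0.8,"travel":[0,0.1,0],"rotation":[0,0,0]},
  {"hand":0.8,"travel":[0,0,0],"rotation":[0,0,0]},
])

```text
time: 31.55
eef_pos: [0.5014, -0.2194, 0.2078]
tcp_rot: [0.213, 0.675, -0.674, -0.213]
contact_force: [0.4, 1.4, 0.6]
opening: 0.801
```

Run:
```python
from h import *
show()
a=plan([.499,-.217,.14],toolR(-125,0)); print(a[0].round(3),a[1].round(3))
p,d=ctrl.read_camera("scene")
u,v=pix("scene",[.499,-.217,.16])[0].astype(int)
cv2.imwrite("pics/h8.png",cv2.resize(p[v-50:v+50,u-60:u+60],None,fx=6,fy=6,interpolation=2))
```

```text
t 31.55 pos [ 501.4 -219.4  207.8] yawz -125.1 ydir [-0.     0.002 -1.   ] op 0.801 F [0.4 1.4 0.6] q [-0.599  0.052  1.936  0.002  1.156  1.584]
[ 0.011  0.226 -0.002] [ 0.003 -0.002  0.003]
```

View pics/h8.png

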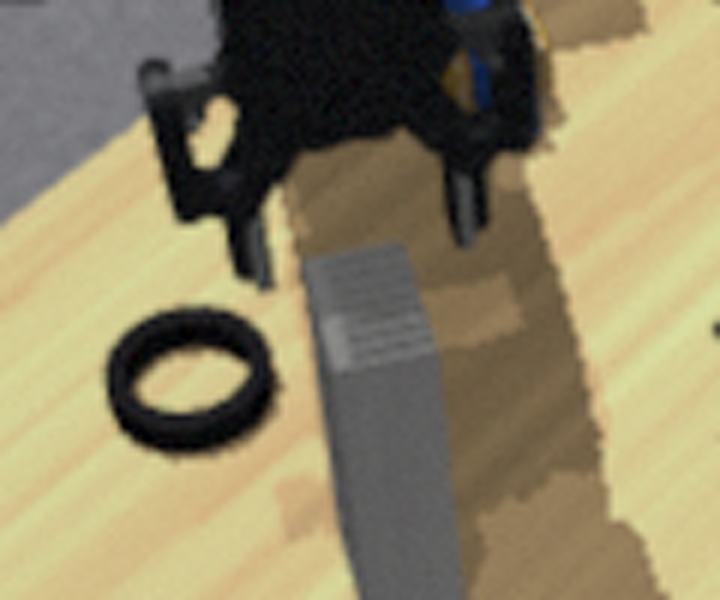

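Call:
arm_command([
  {"hand":0.8,"travel":[0.009,0.04,-0.002],"rotation":[0,0,0]},
  {"hand":0.8,"travel":[0,0.06,0],"rotation":[0,0,0]},
  {"hand":0.8,"travel":[0,0.06,0],"rotation":[0,0,0]},
  {"hand":0.8,"travel":[0,0.05,0],"rotation":[0,0,0]},
  {"hand":0.8,"travel":[0,0,0],"rotation":[0,0,0]},
])

```text
time: 32.22
eef_pos: [0.5024, -0.2191, 0.1455]
tcp_rot: [-0.215, -0.674, 0.674, 0.211]
contact_force: [0.8, 0.5, 0.4]
opening: 0.798
```

Run:
```python
from h import *
show()
a=plan([.499,-.217,.14],toolR(-125,0)); print(a[0].round(3),a[1].round(3))
```

```text
t 32.23 pos [ 502.4 -219.1  145.5] yawz -125.1 ydir [ 0.006 -0.002 -1.   ] op 0.798 F [0.8 0.5 0.4] q [-0.597  0.126  1.981  0.002  1.029  1.585]
[0.013 0.018 0.001] [ 0.003 -0.002 -0.012]
```

Call:
arm_command([
  {"hand":0.8,"travel":[0.012,0.014,0.001],"rotation":[0,0,-0.012]},
  {"hand":0,"travel":[0,0,0],"rotation":[0,0,0]},
  {"hand":0,"travel":[0,0,0],"rotation":[0,0,0]},
  {"hand":0,"travel":[0,0,0],"rotation":[0,0,0]},
  {"hand":0,"travel":[0,0,0],"rotation":[0,0,0]},
  {"hand":0,"travel":[0,0,0],"rotation":[0,0,0]},
], grip_force=70)

```text
time: 32.98
eef_pos: [0.4998, -0.2176, 0.1423]
tcp_rot: [0.214, 0.675, -0.674, -0.212]
contact_force: [0.7, -0.8, -0.8]
opening: 0.462
```

Run:
```python
from h import *
show()
```

```text
t 32.98 pos [ 499.8 -217.6  142.3] yawz -125.1 ydir [ 0.003  0.    -1.   ] op 0.462 F [ 0.7 -0.8 -0.8] q [-0.598  0.126  1.988  0.002  1.026  1.584]
```

Call:
arm_command([
  {"hand":0,"travel":[0,-0.04,0],"rotation":[0,0,0]},
  {"hand":0,"travel":[0,-0.12,0],"rotation":[0,0,0]},
  {"hand":0,"travel":[0,-0.18,0],"rotation":[0,0,0]},
  {"hand":0,"travel":[0,-0.18,0],"rotation":[0,0,0]},
  {"hand":0,"travel":[0,-0.14,0],"rotation":[0,0,0]},
  {"hand":0,"travel":[0,0,0],"rotation":[0,-0.3,0]},
  {"hand":0,"travel":[0,0,0],"rotation":[0,-0.3,0]},
  {"hand":0,"travel":[0,0,0],"rotation":[0,-0.3,0]},
  {"hand":0,"travel":[0,0,0],"rotation":[0,-0.3,0]},
  {"hand":0,"travel":[0,0,0],"rotation":[0,0,0]},
])

```text
time: 34.22
eef_pos: [0.4968, -0.216, 0.3502]
tcp_rot: [-0.012, 0.708, -0.706, 0.013]
contact_force: [-0.2, 0.5, -3.4]
opening: 0.459
```

Run:
```python
from h import *
show()
a=plan([.6133,.0842,.33],toolR(-89,0)); print(a[0].round(3),a[1].round(3))
```

```text
t 34.23 pos [ 496.8 -216.   350.2] yawz -88.0 ydir [ 0.001  0.002 -1.   ] op 0.459 F [-0.2  0.5 -3.4] q [-0.598 -0.069  1.793  0.002  1.418  0.937]
[-0.423  0.069 -0.986] [ 0.003  0.033 -0.001]
```

Call:
arm_command([
  {"hand":0,"travel":[-0.04,0,-0.09],"rotation":[0,0,0]},
  {"hand":0,"travel":[-0.06,0,-0.14],"rotation":[0,0,0]},
  {"hand":0,"travel":[-0.06,0,-0.14],"rotation":[0,0,0]},
  {"hand":0,"travel":[-0.06,0,-0.14],"rotation":[0,0,0]},
  {"hand":0,"travel":[-0.06,0,-0.14],"rotation":[0,0,0]},
  {"hand":0,"travel":[-0.06,0,-0.14],"rotation":[0,0,0]},
  {"hand":0,"travel":[-0.06,0,-0.14],"rotation":[0,0.03,0]},
  {"hand":0,"travel":[0,0,0],"rotation":[0,0,0]},
])

```text
time: 35.22
eef_pos: [0.612, 0.074, 0.3511]
tcp_rot: [0.003, 0.708, -0.707, -0.003]
contact_force: [0.0, -1.3, -3.2]
opening: 0.461
```

Run:
```python
from h import *
show()
a=plan([.6133,.0842,.30],toolR(-89,0)); print(a[0].round(3),a[1].round(3))
```

```text
t 35.23 pos [612.   74.  351.1] yawz -90.5 ydir [-0.001  0.001 -1.   ] op 0.461 F [ 0.  -1.3 -3.2] q [-4.500e-02  1.020e-01  1.618e+00  1.000e-03  1.422e+00  1.534e+00]
[-0.004  0.17  -0.034] [ 0.003 -0.05   0.002]
```

Call:
arm_command([
  {"hand":0,"travel":[-0.004,0.05,-0.034],"rotation":[0,-0.05,0]},
  {"hand":0,"travel":[0,0.12,0],"rotation":[0,0,0]},
  {"hand":0,"travel":[0,0.1,0],"rotation":[0,0,0]},
  {"hand":0,"travel":[0,0.08,0],"rotation":[0,0,0]},
  {"hand":0,"travel":[0,0,0],"rotation":[0,0,0]},
])

```text
time: 35.85
eef_pos: [0.6107, 0.0827, 0.2389]
tcp_rot: [-0.006, 0.708, -0.707, 0.002]
contact_force: [-0.1, -0.4, -2.1]
opening: 0.458
```

Run:
```python
from h import *
show()
a=plan([.6133,.0842,.1463],toolR(-89,0)); print(a[0].round(3),a[1].round(3))
for c in ["scene","top"]:
    p,d=ctrl.read_camera(c); cv2.imwrite(f"pics/k1_{c}_full.png",p)
    u,v=pix(c,[.613,.084,.1])[0].astype(int)
    cv2.imwrite(f"pics/k1_{c}.png",cv2.resize(p[v-60:v+60,u-70:u+70],None,fx=5,fy=5,interpolation=2))
```

```text
t 35.85 pos [610.7  82.7 238.9] yawz -89.3 ydir [-0.006  0.002 -1.   ] op 0.458 F [-0.1 -0.4 -2.1] q [-3.000e-02  1.760e-01  1.740e+00  1.000e-03  1.231e+00  1.528e+00]
[-0.011  0.309 -0.004] [ 0.003 -0.01   0.011]
```

View pics/k1_scene.png

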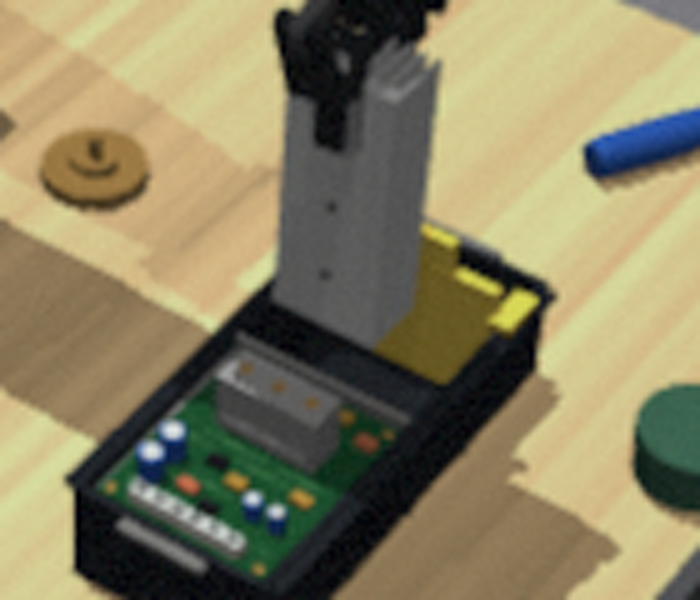

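View pics/k1_top.png

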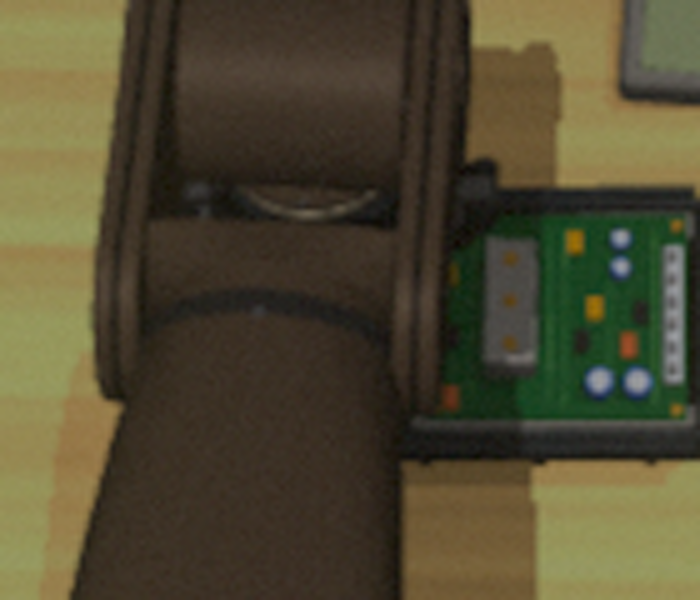

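Call:
arm_command([
  {"hand":0,"travel":[-0.008,0.05,-0.011],"rotation":[0,-0.01,0.011]},
  {"hand":0,"travel":[-0.002,0.07,0],"rotation":[0,0,0]},
  {"hand":0,"travel":[-0.002,0.07,0],"rotation":[0,0,0]},
  {"hand":0,"travel":[0,0.05,0],"rotation":[0,0,0]},
  {"hand":0,"travel":[0,0,0],"rotation":[0,0,0]},
])

```text
time: 36.58
eef_pos: [0.6201, 0.0866, 0.1727]
tcp_rot: [-0.0, 0.708, -0.707, 0.013]
contact_force: [0.5, 0.3, -2.7]
opening: 0.459
```

Run:
```python
from h import *
show()
a=plan([.6133,.0862,.1463],toolR(-89,0)); print(a[0].round(3),a[1].round(3))
```

```text
t 36.58 pos [620.1  86.6 172.7] yawz -89.0 ydir [ 0.018  0.002 -1.   ] op 0.459 F [ 0.5  0.3 -2.7] q [-0.024  0.251  1.78   0.002  1.093  1.528]
[0.024 0.088 0.001] [ 0.003  0.001 -0.034]
```

Call:
arm_command([
  {"hand":0,"travel":[0.02,0.02,0.001],"rotation":[0.003,0,-0.034]},
  {"hand":0,"travel":[0.002,0.03,0],"rotation":[0,0,-0.003]},
  {"hand":0,"travel":[0,0.02,0],"rotation":[0,0,0]},
  {"hand":0,"travel":[0,0,0],"rotation":[0,0,0]},
])

```text
time: 37.08
eef_pos: [0.6145, 0.0862, 0.1525]
tcp_rot: [0.006, -0.707, 0.707, -0.007]
contact_force: [1.1, 0.9, -3.7]
opening: 0.459
```

Run:
```python
from h import *
show()
a=plan([.6133,.0862,.1463],toolR(-89,0)); print(a[0].round(3),a[1].round(3))
```

```text
t 37.08 pos [614.5  86.2 152.5] yawz -89.0 ydir [ 0.001 -0.    -1.   ] op 0.459 F [ 1.1  0.9 -3.7] q [-0.024  0.27   1.796 -0.     1.074  1.529]
[0.004 0.021 0.   ] [-0.001  0.001 -0.003]
```

Call:
arm_command([
  {"hand":0,"travel":[0.002,0.009,0],"rotation":[0,0,0]},
  {"hand":0,"travel":[0,0.007,0],"rotation":[0,0,0]},
])

```text
time: 37.33
eef_pos: [0.6144, 0.0862, 0.1482]
tcp_rot: [0.005, -0.707, 0.707, -0.007]
contact_force: [-0.2, -0.6, -3.0]
opening: 0.459
```

Call:
arm_command([
  {"hand":0,"travel":[0,0.005,0],"rotation":[0,0,0]},
])

```text
time: 37.45
eef_pos: [0.6145, 0.0862, 0.1467]
tcp_rot: [0.005, -0.707, 0.707, -0.007]
contact_force: [0.2, 0.3, -2.9]
opening: 0.462
```

Call:
arm_command([
  {"hand":0,"travel":[0,0.005,0],"rotation":[0,0,0]},
])

```text
time: 37.58
eef_pos: [0.6148, 0.0861, 0.1462]
tcp_rot: [0.005, -0.707, 0.707, -0.008]
contact_force: [-2.4, -0.3, 4.5]
opening: 0.465
```

Call:
arm_command([
  {"hand":0,"travel":[0,0.004,0],"rotation":[0,0,0]},
])

```text
time: 37.7
eef_pos: [0.615, 0.0862, 0.1462]
tcp_rot: [0.005, -0.707, 0.707, -0.007]
contact_force: [-2.4, -0.5, 4.0]
opening: 0.459
```

Call:
arm_command([
  {"hand":0.55,"travel":[0,0,0],"rotation":[0,0,0]},
  {"hand":0.7,"travel":[0,0,0],"rotation":[0,0,0]},
  {"hand":0.7,"travel":[0,0,0],"rotation":[0,0,0]},
  {"hand":0.7,"travel":[0,-0.04,0],"rotation":[0,0,0]},
  {"hand":0.7,"travel":[0,-0.08,0],"rotation":[0,0,0]},
  {"hand":0.7,"travel":[0,-0.12,0],"rotation":[0,0,0]},
  {"hand":0.7,"travel":[0,-0.15,0],"rotation":[0,0,0]},
  {"hand":0.7,"travel":[0,-0.04,0],"rotation":[0,0,0]},
])

```text
time: 38.7
eef_pos: [0.6152, 0.0862, 0.2815]
tcp_rot: [0.003, -0.707, 0.707, -0.009]
contact_force: [0.5, 0.1, 1.0]
opening: 0.7
```

Run:
```python
from h import *
show()
p,d=ctrl.read_camera("scene"); cv2.imwrite("pics/k2_full.png",p); np.save("Wk.npy",cloud("scene",d))
u,v=pix("scene",[.613,.084,.1])[0].astype(int)
cv2.imwrite("pics/k2.png",cv2.resize(p[v-60:v+60,u-70:u+70],None,fx=5,fy=5,interpolation=2))
```

```text
t 38.7 pos [615.2  86.2 281.5] yawz -89.0 ydir [ 0.008 -0.001 -1.   ] op 0.7 F [0.5 0.1 1. ] q [-0.024  0.147  1.694 -0.     1.293  1.529]
```

View pics/k2.png

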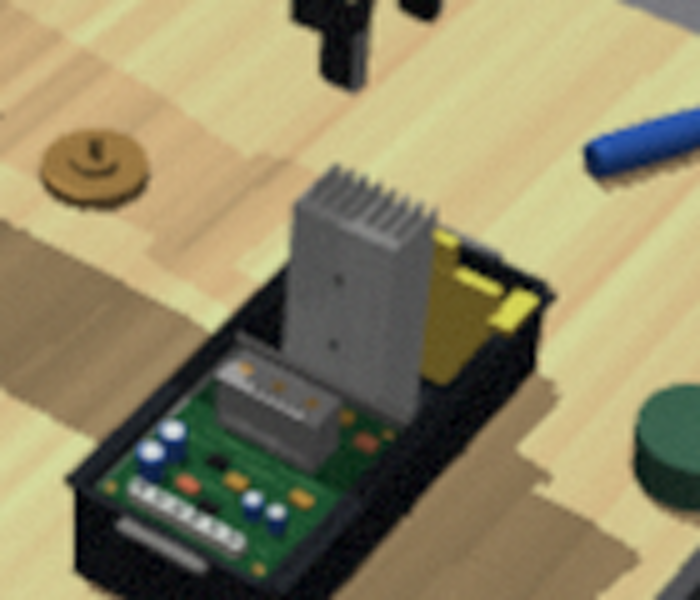

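Call:
arm_command([
  {"hand":0,"travel":[0,0,-0.15],"rotation":[0,0,0]},
  {"hand":0,"travel":[0,0,-0.18],"rotation":[0,0,0]},
  {"hand":0,"travel":[0,0,-0.18],"rotation":[0,0,0]},
  {"hand":0,"travel":[0,0,0],"rotation":[0,-0.34,0]},
  {"hand":0,"travel":[0,0,0],"rotation":[0,-0.34,0]},
  {"hand":0,"travel":[0,0,0],"rotation":[0,-0.34,0]},
  {"hand":0,"travel":[0,0,0],"rotation":[0,-0.34,0]},
  {"hand":0,"travel":[0,0,0],"rotation":[0,-0.34,0]},
  {"hand":0,"travel":[0,0,0],"rotation":[0,-0.34,0]},
  {"hand":0,"travel":[0,0,0],"rotation":[0,-0.34,0]},
  {"hand":0,"travel":[0,0,0],"rotation":[0,-0.34,0]},
  {"hand":0,"travel":[0,0,0],"rotation":[0,-0.34,0]},
  {"hand":0,"travel":[0,0,0],"rotation":[0,0,-0.3]},
  {"hand":0,"travel":[0,0,0],"rotation":[0,0,-0.3]},
  {"hand":0,"travel":[0,0,0],"rotation":[0,0,-0.3]},
  {"hand":0,"travel":[0,0,0],"rotation":[0,0,0]},
])

```text
time: 40.75
eef_pos: [0.6017, 0.2403, 0.2492]
tcp_rot: [0.636, -0.338, 0.576, -0.386]
contact_force: [-0.3, 0.3, -0.1]
opening: -0.004
```

Run:
```python
from h import *
show()
a=plan([.612,.22,.14],toolR(1,-30)); print(a[0].round(3),a[1].round(3))
for c in ["scene","top"]:
    p,d=ctrl.read_camera(c); cv2.imwrite(f"pics/k3_{c}_full.png",p); np.save(f"Wk_{c}.npy",cloud(c,d))
    u,v=pix(c,[.613,.14,.1])[0].astype(int)
    cv2.imwrite(f"pics/k3_{c}.png",cv2.resize(p[v-60:v+60,u-70:u+70],None,fx=5,fy=5,interpolation=2))
```

```text
t 40.75 pos [601.7 240.3 249.2] yawz 5.8 ydir [ 0.014 -0.474 -0.88 ] op -0.004 F [-0.3  0.3 -0.1] q [ 0.379  0.348  1.562 -0.467  1.43   0.381]
[-0.109  0.353  0.041] [-0.014  0.176 -0.056]
```

View pics/k3_scene.png

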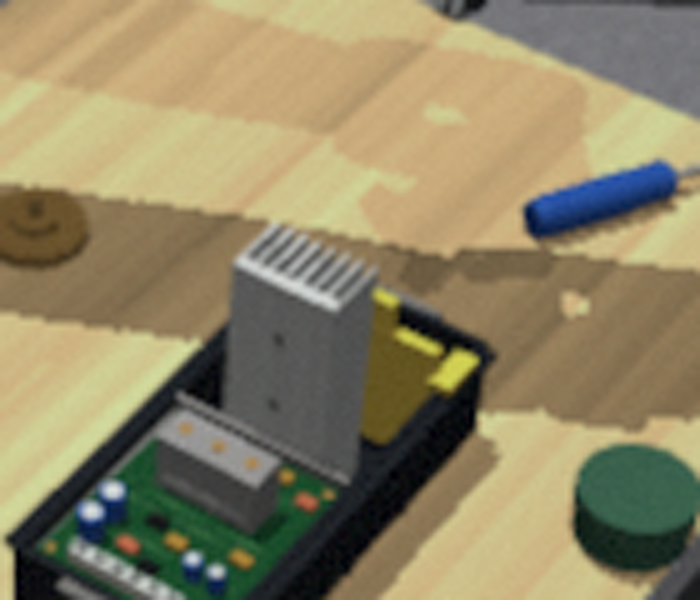

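View pics/k3_top.png

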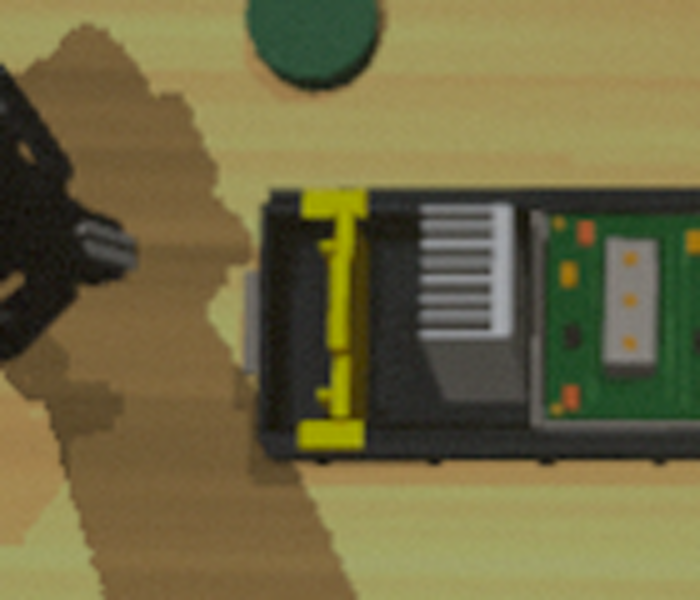

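Run:
```python
from h import *
W=np.load("Wk_top.npy"); q=W.reshape(-1,3)
m=(q[:,0]>.55)&(q[:,0]<.65)&(q[:,1]>.19)&(q[:,1]<.26)&(q[:,2]>.19)&(q[:,2]<.30)
q=q[m]; i=np.argsort(q[:,1]); print(q[i[:15]].round(3))
s=st();Rt=R.from_quat(s['tcp_rot']); l=Rt.inv().apply(q-s['eef_pos']); print('max along y',np.sort(l[:,1])[-10:].round(3)); j=np.argsort(-l[:,1])[:10]; print(l[j].round(3))
print(pix("top",s['eef_pos']+Rt.apply([[0,.025,0],[0.011,.025,0],[.011,.038,0]])))
```

```text
[[0.598 0.217 0.241]
 [0.601 0.218 0.237]
 [0.607 0.218 0.239]
 [0.604 0.218 0.237]
 [0.606 0.218 0.237]
 [0.6   0.219 0.243]
 [0.602 0.219 0.243]
 [0.598 0.219 0.24 ]
 [0.607 0.219 0.241]
 [0.609 0.22  0.242]
 [0.605 0.22  0.24 ]
 [0.603 0.22  0.247]
 [0.598 0.221 0.232]
 [0.6   0.221 0.244]
 [0.608 0.221 0.246]]
max along y [0.019 0.019 0.02  0.02  0.021 0.022 0.023 0.023 0.024 0.025]
[[ 0.007  0.025 -0.006]
 [ 0.005  0.024 -0.005]
 [ 0.012  0.023 -0.001]
 [ 0.012  0.023  0.002]
 [ 0.012  0.022 -0.003]
 [ 0.014  0.021  0.003]
 [ 0.005  0.02  -0.011]
 [ 0.007  0.02   0.013]
 [ 0.009  0.019 -0.001]
 [ 0.014  0.019 -0.006]]
[[218.28073493 207.03296318]
 [222.42033287 206.0010032 ]
 [226.23107517 207.18673741]]
```

Call:
arm_command([
  {"hand":0,"travel":[0,0,0.03],"rotation":[-0.014,0.176,-0.056]},
  {"hand":0,"travel":[0,0,0],"rotation":[0,0,0]},
])

```text
time: 41.1
eef_pos: [0.6121, 0.2382, 0.2511]
tcp_rot: [0.612, -0.351, 0.611, -0.359]
contact_force: [0.4, -0.2, 0.3]
opening: 0.001
```

Run:
```python
from h import *
show()
a=plan([.612,.215,.109],toolR(1,-30)); print(a[0].round(3),a[1].round(3))
```

```text
t 41.1 pos [612.1 238.2 251.1] yawz 0.7 ydir [ 0.009 -0.496 -0.868] op 0.001 F [ 0.4 -0.2  0.3] q [ 0.376  0.374  1.531 -0.487  1.451  0.478]
[-0.168  0.45  -0.003] [-0.    -0.013 -0.009]
```

Call:
arm_command([
  {"hand":0,"travel":[-0.04,0.11,0],"rotation":[0,0,0]},
  {"hand":0,"travel":[-0.05,0.13,0],"rotation":[0,0,0]},
  {"hand":0,"travel":[-0.05,0.13,0],"rotation":[0,0,0]},
  {"hand":0,"travel":[-0.02,0.06,0],"rotation":[0,0,0]},
  {"hand":0,"travel":[0,0,0],"rotation":[0,0,0]},
])

```text
time: 41.72
eef_pos: [0.6153, 0.2128, 0.117]
tcp_rot: [0.61, -0.353, 0.61, -0.363]
contact_force: [0.0, 0.0, 0.5]
opening: -0.001
```

Run:
```python
from h import *
show()
a=plan([.612,.185,.109],toolR(1,-30)); print(a[0].round(3),a[1].round(3))
for c in ["scene","top"]:
    p,d=ctrl.read_camera(c)
    u,v=pix(c,[.613,.14,.1])[0].astype(int)
    cv2.imwrite(f"pics/k4_{c}.png",cv2.resize(p[v-60:v+60,u-70:u+70],None,fx=5,fy=5,interpolation=2))
```

```text
t 41.73 pos [615.3 212.8 117. ] yawz 0.6 ydir [ 0.012 -0.488 -0.873] op -0.001 F [0.  0.  0.5] q [ 0.338  0.49   1.634 -0.515  1.233  0.556]
[ 0.068  0.068 -0.012] [-0.007 -0.018 -0.026]
```

View pics/k4_scene.png

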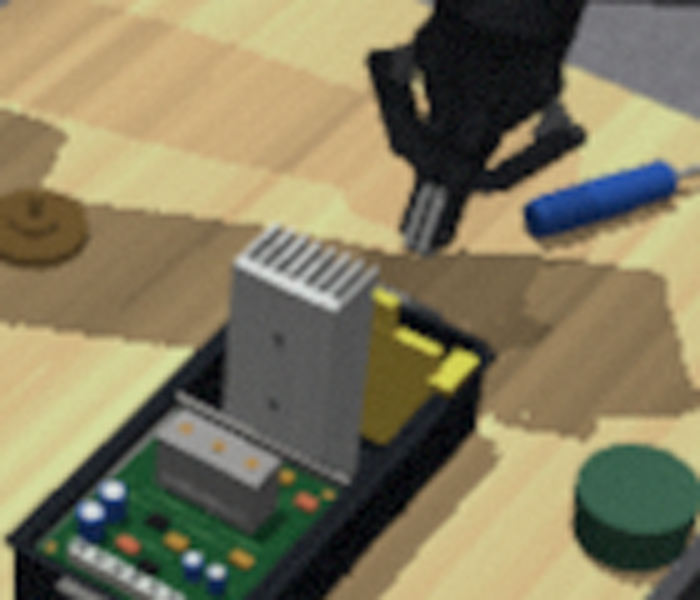

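View pics/k4_top.png

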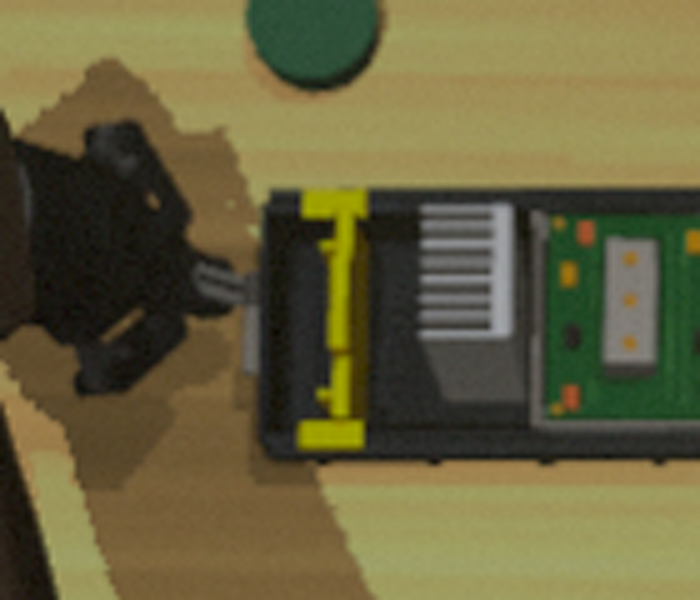

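Call:
arm_command([
  {"hand":0,"travel":[0.02,0.035,-0.01],"rotation":[-0.007,-0.018,-0.026]},
  {"hand":0,"travel":[0.025,0.018,0],"rotation":[0,0,0]},
  {"hand":0,"travel":[0.02,0.012,0],"rotation":[0,0,0]},
  {"hand":0,"travel":[0,0,0],"rotation":[0,0,0]},
])

```text
time: 42.32
eef_pos: [0.6162, 0.1862, 0.1165]
tcp_rot: [0.612, -0.346, 0.612, -0.362]
contact_force: [-0.6, -0.2, 0.1]
opening: -0.001
```

Run:
```python
from h import *
show()
a=plan([.612,.173,.109],toolR(1,-30)); print(a[0].round(3),a[1].round(3))
```

```text
t 42.33 pos [616.2 186.2 116.5] yawz 1.1 ydir [ 0.019 -0.498 -0.867] op -0.001 F [-0.6 -0.2  0.1] q [ 0.304  0.47   1.666 -0.54   1.208  0.535]
[ 0.026  0.043 -0.015] [-0.021 -0.007 -0.004]
```

Call:
arm_command([
  {"hand":0,"travel":[-0.006,0.026,-0.013],"rotation":[-0.02,-0.007,0]},
  {"hand":0,"travel":[0.012,0.007,0],"rotation":[0,0,0]},
  {"hand":0,"travel":[0,0,0],"rotation":[0,0,0]},
])

```text
time: 42.7
eef_pos: [0.6122, 0.1794, 0.1081]
tcp_rot: [0.615, -0.349, 0.609, -0.36]
contact_force: [0.6, -0.5, -0.1]
opening: -0.001
```

Run:
```python
from h import *
show()
a=plan([.612,.173,.109],toolR(1,-30)); print(a[0].round(3),a[1].round(3))
```

```text
t 42.7 pos [612.2 179.4 108.1] yawz 1.0 ydir [ 0.008 -0.498 -0.867] op -0.001 F [ 0.6 -0.5 -0.1] q [ 0.295  0.473  1.68  -0.539  1.2    0.531]
[ 0.02   0.008 -0.001] [ 0.001  0.    -0.005]
```

Call:
arm_command([
  {"hand":0,"travel":[0.014,0.008,0],"rotation":[0,0,0]},
  {"hand":0,"travel":[0.014,0.008,0],"rotation":[0,0,0]},
  {"hand":0,"travel":[0.014,0.008,0],"rotation":[0,0,0]},
])

```text
time: 43.08
eef_pos: [0.6125, 0.1658, 0.1081]
tcp_rot: [0.614, -0.35, 0.608, -0.361]
contact_force: [-0.6, 3.8, -0.1]
opening: -0.001
```

Run:
```python
from h import *
show()
a=plan([.612,.151,.109],toolR(1,-30)); print(a[0].round(3),a[1].round(3))
for c in ["top"]:
    p,d=ctrl.read_camera(c)
    u,v=pix(c,[.613,.14,.1])[0].astype(int)
    cv2.imwrite(f"pics/k5_{c}.png",cv2.resize(p[v-60:v+60,u-70:u+70],None,fx=5,fy=5,interpolation=2))
```

```text
t 43.08 pos [612.5 165.8 108.1] yawz 1.0 ydir [ 0.009 -0.495 -0.869] op -0.001 F [-0.6  3.8 -0.1] q [ 0.275  0.461  1.696 -0.543  1.185  0.517]
[ 0.044  0.022 -0.003] [-0.001  0.001 -0.011]
```

View pics/k5_top.png

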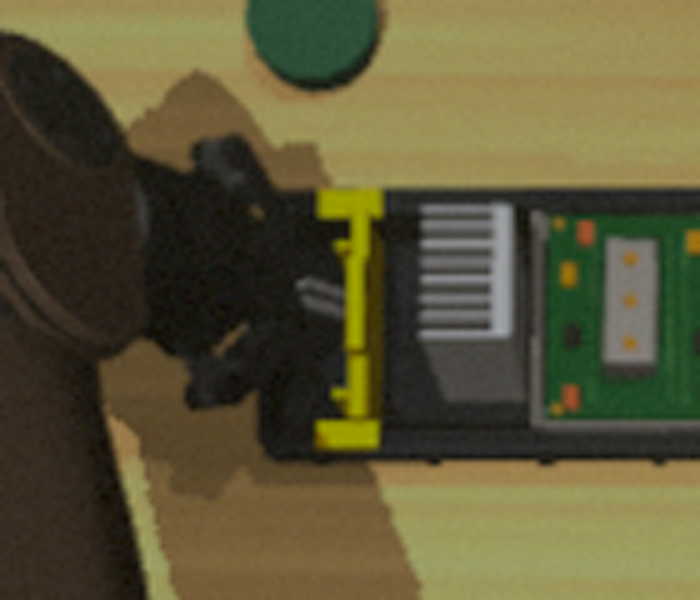

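Call:
arm_command([
  {"hand":0,"travel":[0.0145,0.0075,0],"rotation":[0,0,-0.004]},
  {"hand":0,"travel":[0.0145,0.0075,0],"rotation":[0,0,-0.004]},
  {"hand":0,"travel":[0.0145,0.0075,0],"rotation":[0,0,-0.003]},
  {"hand":0,"travel":[0.0145,0.0075,0],"rotation":[0,0,0]},
])

```text
time: 43.62
eef_pos: [0.6129, 0.1453, 0.1082]
tcp_rot: [0.615, -0.348, 0.609, -0.36]
contact_force: [1.0, 2.3, -1.3]
opening: -0.0
```

Run:
```python
from h import *
show()
a=plan([.612,.131,.109],toolR(1,-30)); print(a[0].round(3),a[1].round(3))
```

```text
t 43.62 pos [612.9 145.3 108.2] yawz 1.1 ydir [ 0.01  -0.499 -0.867] op -0.0 F [ 1.   2.3 -1.3] q [ 0.246  0.447  1.717 -0.557  1.168  0.5  ]
[ 0.043  0.021 -0.004] [-0.003  0.001 -0.003]
```

Slower now, 2–3 mm per row, watching the force.

Call:
arm_command([
  {"hand":0,"travel":[0.009,0.005,0],"rotation":[0,0,0]},
  {"hand":0,"travel":[0.008,0.004,0],"rotation":[0,0,0]},
])

```text
time: 43.88
eef_pos: [0.6131, 0.1389, 0.1082]
tcp_rot: [0.615, -0.348, 0.609, -0.36]
contact_force: [0.4, 2.8, -2.0]
opening: -0.002
```

Call:
arm_command([
  {"hand":0,"travel":[0.007,0.004,0],"rotation":[0,0,0]},
])

```text
time: 44.0
eef_pos: [0.6131, 0.1362, 0.1082]
tcp_rot: [0.615, -0.348, 0.609, -0.36]
contact_force: [0.6, 2.3, -2.1]
opening: 0.001
```

Call:
arm_command([
  {"hand":0,"travel":[0.006,0.003,0],"rotation":[0,0,0]},
])

```text
time: 44.12
eef_pos: [0.6132, 0.1341, 0.1082]
tcp_rot: [0.615, -0.348, 0.609, -0.36]
contact_force: [1.2, 4.4, -1.9]
opening: -0.003
```

Run:
```python
from h import *
show()
for c in ["scene","top"]:
    p,d=ctrl.read_camera(c)
    u,v=pix(c,[.613,.1,.1])[0].astype(int)
    cv2.imwrite(f"pics/k6_{c}.png",cv2.resize(p[v-60:v+60,u-70:u+70],None,fx=5,fy=5,interpolation=2))
```

```text
t 44.12 pos [613.2 134.1 108.2] yawz 1.1 ydir [ 0.01  -0.498 -0.867] op -0.003 F [ 1.2  4.4 -1.9] q [ 0.229  0.44   1.727 -0.561  1.157  0.489]
```

View pics/k6_top.png

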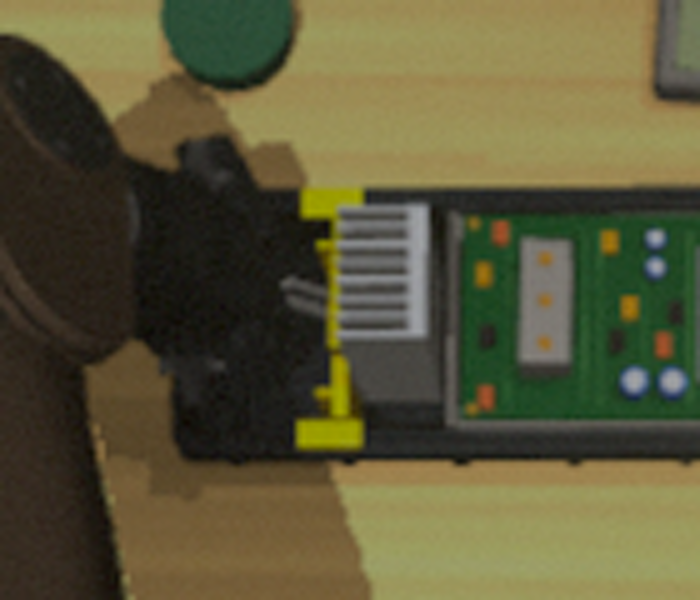

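View pics/k6_scene.png

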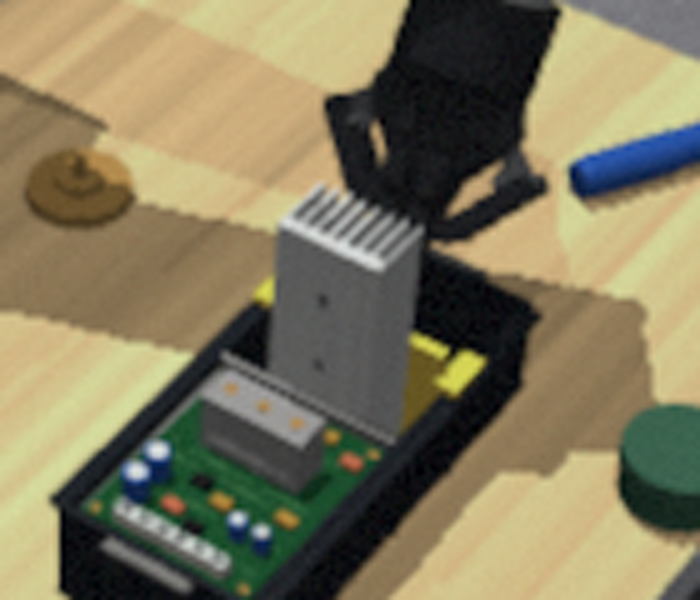

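Call:
arm_command([
  {"hand":0,"travel":[0.005,0.003,0],"rotation":[0,0,0]},
])

```text
time: 44.35
eef_pos: [0.6132, 0.1328, 0.1082]
tcp_rot: [0.615, -0.349, 0.609, -0.36]
contact_force: [1.2, 6.6, -2.0]
opening: 0.002
```

Call:
arm_command([
  {"hand":0,"travel":[0.005,0.003,0],"rotation":[0,0,0]},
])

```text
time: 44.48
eef_pos: [0.6132, 0.1314, 0.1083]
tcp_rot: [0.615, -0.349, 0.609, -0.361]
contact_force: [0.8, 5.2, -0.9]
opening: -0.001
```

Call:
arm_command([
  {"hand":0,"travel":[0.005,0.003,0],"rotation":[0,0,0]},
])

```text
time: 44.6
eef_pos: [0.6132, 0.1298, 0.1083]
tcp_rot: [0.614, -0.349, 0.609, -0.361]
contact_force: [-0.3, 4.6, -1.9]
opening: 0.003
```

Force near 5 N: the heat sink is sliding along with it.

Call:
arm_command([
  {"hand":0,"travel":[0.004,0.0023,0],"rotation":[0,0,0]},
])

```text
time: 44.72
eef_pos: [0.6133, 0.1294, 0.1083]
tcp_rot: [0.614, -0.349, 0.609, -0.362]
contact_force: [-0.4, 10.4, -1.3]
opening: -0.002
```

Call:
arm_command([
  {"hand":0,"travel":[0.004,0.0023,0],"rotation":[0,0,0]},
])

```text
time: 44.85
eef_pos: [0.6133, 0.1294, 0.1084]
tcp_rot: [0.613, -0.35, 0.608, -0.363]
contact_force: [-0.5, 9.3, -0.3]
opening: -0.001
```

Call:
arm_command([
  {"hand":0,"travel":[0.004,0.0023,0],"rotation":[0,0,0]},
])

```text
time: 44.98
eef_pos: [0.6133, 0.1294, 0.1084]
tcp_rot: [0.612, -0.351, 0.608, -0.364]
contact_force: [-0.3, 9.2, -0.1]
opening: -0.002
```

Call:
arm_command([
  {"hand":0,"travel":[-0.03,-0.02,0],"rotation":[0,0,0]},
  {"hand":0,"travel":[-0.06,-0.06,0],"rotation":[0,0,0]},
  {"hand":0,"travel":[-0.06,-0.15,0],"rotation":[0,0,0]},
  {"hand":0,"travel":[-0.06,-0.17,0],"rotation":[0,0,0]},
  {"hand":0,"travel":[-0.08,-0.17,0],"rotation":[0,0,0]},
  {"hand":0,"travel":[-0.1,-0.15,0],"rotation":[0,0,0]},
  {"hand":0,"travel":[0,0,0],"rotation":[0,0,0]},
])

```text
time: 45.85
eef_pos: [0.6083, 0.3453, 0.247]
tcp_rot: [0.614, -0.348, 0.61, -0.36]
contact_force: [-0.7, 0.1, -0.0]
opening: 0.0
```

Run:
```python
from fit import *
show()
for c in ["scene","top"]:
    p,d=ctrl.read_camera(c); W=cloud(c,d); q=W.reshape(-1,3)
    cv2.imwrite(f"pics/f_{c}_full.png",p)
    def sel(cx,cy,hx,hy,lo,hi): return q[(abs(q[:,0]-cx)<hx)&(abs(q[:,1]-cy)<hy)&(q[:,2]>lo)&(q[:,2]<hi)]
    print(c,'hs top',fitrect(sel(.613,.081,.05,.04,.154,.175),60,40,(0,0,1)))
    t=sel(.613,.11,.03,.02,.099,.112); 
    if len(t)>5: print('tab top',len(t),np.round(t.mean(0)*1000,1))
    t=sel(.613,.11,.055,.02,.08,.092)
    if len(t)>5: print('shoulder',len(t),np.round(np.median(t,0)*1000,1))
    b=sel(.613,-.045,.03,.01,.05,.07); print('board z',np.round(np.median(b[:,2])*1000,1))
    u,v=pix(c,[.613,.06,.1])[0].astype(int)
    cv2.imwrite(f"pics/f_{c}.png",cv2.resize(p[v-60:v+60,u-75:u+75],None,fx=5,fy=5,interpolation=2))
```

```text
t 45.85 pos [608.3 345.3 247. ] yawz 1.0 ydir [ 0.011 -0.499 -0.866] op 0.0 F [-0.7  0.1 -0. ] q [ 0.513  0.497  1.373 -0.456  1.54   0.574]
scene hs top (np.float64(3.9480695119140687), np.float64(615.8), np.float64(80.5), np.float64(2.5), np.float64(59.3), np.float64(40.0))
shoulder 32 [650.5 105.   85.3]
board z 61.6
top hs top (np.float64(6.209913033031746), np.float64(614.3), np.float64(80.7), np.float64(3.5), np.float64(58.5), np.float64(37.4))
tab top 41 [606.8 105.5 105.9]
shoulder 44 [581.7 104.8  86.9]
board z 61.7
```

View pics/f_scene.png

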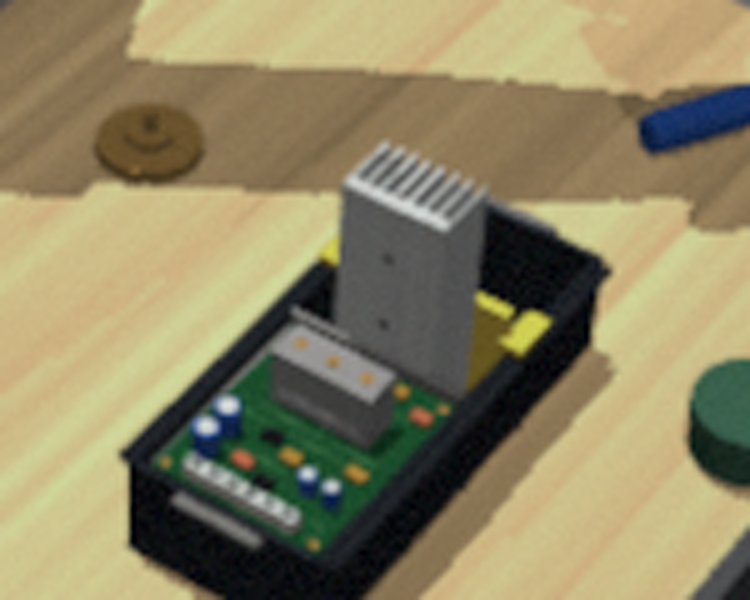

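View pics/f_top.png

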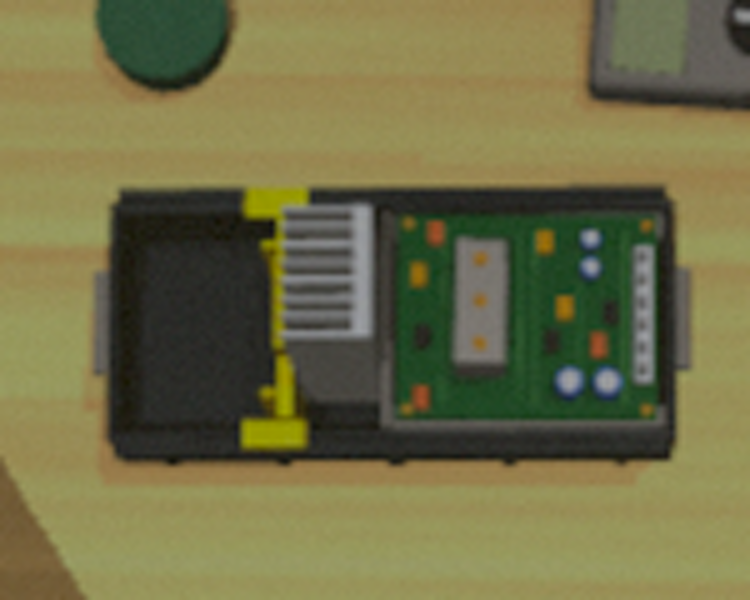

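View pics/f_top_full.png

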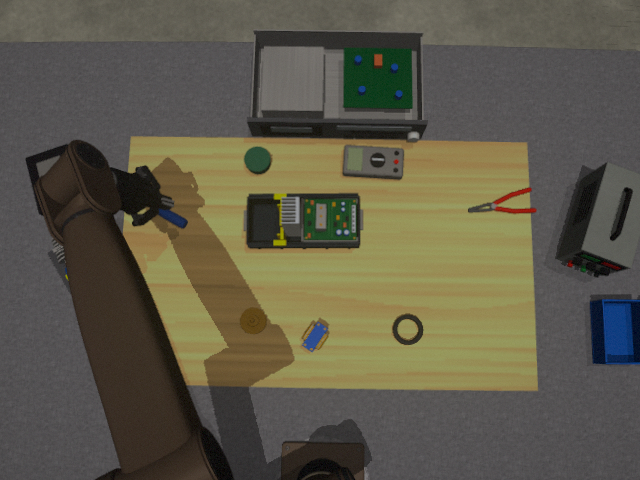

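Run:
```python
from h import *
print(ctrl.sign_off()); show()
```

```text
the job is handed in; nothing more can be done
None
the job is handed in; nothing more can be done
```

The amplifier parts are packed in the tray in the order you asked, and the job was handed in at about 46 s of the 72 s allowed.

- **Transformer:** the dark one was set upright on the floor of the ledged bay. The blue look-alike was left alone.
- **Board:** it was then lowered onto the ledges, and both cameras put its surface at z about 62 mm, as it should be.
- **Heat sink:** there was no direct way to stand it in the tray. I stood it on end on the bench, took a new grip from above and lowered it into the tall bay. Contact on each set-down read about 4–6 N.
- **Keeper:** I pushed it until it stopped, at about 10 N, and then backed away.

**Last checks:** the heat sink's centre stands at tray y about 24.4 mm, against 25 expected. The keeper's tab moved about 41 mm; from its measured start of about 18 mm that makes roughly 59.5–60 mm, against 60 for flush. The last overhead picture shows the screwdriver, flywheel, tape, meter, pliers and tin where they were.

**What disagreed:** the two cameras differed by about 2 mm, so I averaged them. The fit of the heat sink's top gave a yaw of 2.5–3.5° against the tray's 1°. I put that down to noise in the depth readings on the fins, since the pictures show it flush. The sign-off gave no verdict.

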